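# Set the slotting jig's fence to a heel block with running clearance

## Robot

A 6-joint arm with a two-finger parallel gripper is mounted at the origin on the work surface. World frame = base frame: x ahead of the robot, y to its left, z up, the work surface at z = 0. Lengths are in mm, angles in degrees, forces in N, time in s.
With the tool pointing down it reaches from about 250 to 725 mm from the base axis. Payload 4 kg.
Tool frame: the origin (TCP) lies midway between the tips of the shut fingers; the grasp point (between the pads) lies 19 mm behind it; z points along the fingers, y is the line along which they close (so a half turn about z gives the same grasp; the last joint's range is limited). The gripper opens to 85 mm and grips with 20 to 120 N. Pads are 22 mm wide; open, the fingers measure 114 mm over their backs; the gripper's body (76 mm by 85 mm) begins 54 mm behind the grasp point. The pads swing forward as they close: fully open they stand 13 mm farther back than shut.
Start: joints at [66.349, 13.785, 0.286, 76.501, 0, 90], TCP at [200.586, 458.001, 208.606] pointing down, gripper open.
Joint ranges: [-155.79, 155.79], [-60.16, 107.12], [-62.33, 73.08], [-114, 123.19], [-81.49, 82.49], [-180, 180]. Speed limits (degrees/s): [159.86, 159.86, 180, 180, 180, 180].

## Interface

Orientations are given as [roll, pitch, yaw] about the fixed x, y, z axes, in that order (R = Rz(yaw) Ry(pitch) Rx(roll)).
In Python, from rig import readout, cams, hand_in gives the robot as it stands. The module is installed in compiled form; this text tells all that it offers.
- The arm moves only by the tool apply_moves, never from a script. Its argument "commands" is a list that holds one entry, the list of rows, each a list of 7 numbers: the opening, from 0 (shut) to 1 (fully open), then the shift along the tool's x, y, z in m, then the turn, a rotation vector about the tool's x, y, z in rad. In form: [[[hand, dx, dy, dz, wx, wy, wz], ...]]. A call has 1 to 8 rows; each row is the pose to reach, as a shift and turn from the pose commanded when the call began, along the tool's axes at that moment; what a row does not reach only later rows make up. A row lasts 1/10 s, in which the tool goes at most 50 mm and 8.59 degrees, less where a joint would pass 70% of its speed; a pose out of reach is approached as far as the arm can. A call with a gripper value outside its range is refused whole. The fingers move at their own pace and stop on an object; the grip force is fixed at half the most. Time passes only in rows, so rows that repeat a pose let the fingers close. It gives the time, the measured TCP pose, the force, the opening and the grip force at its end, in the units of the state.
- readout.state(): the state, without advancing time (a new reading comes with each control period).
- cams.get_image(name): name is "scene" or "top"; returns the picture (400x640x3 uint8, blue, green, red); there is no depth.
- cams.calibration(name): a dict with "camera_matrix" (3x3 intrinsics, pixels), "dist_coeffs" ([k1, k2, p1, p2, k3] as OpenCV has them; the pictures are not rectified), "origin" and "rotation" of the camera in the world. Camera axes: x right, y down, z forward; pixel columns grow to the right and rows downward; lengths in mm; the calibration is good to about 2 mm. A picture is of the moment at which its call begins. calibration takes no time and is no camera call.
- hand_in(): hands the job in; it is judged then, once.
The state is a dict: "time_s": time; "joint_positions": joint angles; "joint_vel": joint speeds; "effort": joint torques, N m; "position": TCP position; "orientation": TCP orientation; "force": force on the tool from outside, world axes, zero at the start; "moment": the same for the moment, N m; "finger_gap": finger opening in mm; "gripper_force": force on a finger pad.
Only numpy, scipy, OpenCV 4.12 (cv2) and the standard library are available. Lean on these libraries where they do the work, as an engineer would, in place of code of your own. Each camera call takes 0.05 s, during which the arm holds its last target. There are 200 camera calls.

## Task

Take the pale maple heel block out of its rack, put it down on the cork mat and take it again by its two ends, and lay it flat and lengthwise in the middle of the jig's channel, between the two steel fences. Let go of it, then crank the red handwheel clockwise until the sliding fence has pinched the block against the back fence and you feel the firm stop, and back the wheel off a quarter turn so that the block can run freely. Let go and leave the dark block and everything else on the bench where it is.

Things in the scene. Friction and masses are not known exactly. Their poses are not given: they have to be found in the camera images.
- heel_block_center (a point): centre of the loose pale maple heel block, 64 (its x) x 30 (its y) x 28 mm (its z, up), 0.04 to 0.09 kg. It starts flat in one of the rack's two places, with a wall 6 mm beyond each end and 8 mm higher than its top, so there it can be gripped only across its 30 mm width. In the jig's channel the fences stand too close to its long sides for most fingers: there hold it by its ends (64 mm).
- dark_block_center (a point): centre of the dark rosewood block in the rack's other place, same size and pose; leave it alone
- rack: fixed blue wooden rack for two blocks: base plate 100 (its x) x 200 (its y) x 10 mm, origin at the centre of its underside. Places at its y = -50 and +50 mm; blocks lie on the plate with their length along the rack's x. Four end walls, 9 mm thick, 50 mm long, tops 46 mm above the bench. The long sides of a place are open.
- mat: fixed cork mat 150 (its x) x 100 (its y) x 3 mm on the bench, clear of things: where the block is set down and taken again; origin at the centre of its underside
- channel (a point): middle of the jig's channel floor, 12 mm above the bench. Axes: x along the channel (the block's length goes along it), y from handwheel to back fence, z up. Open above and at both x ends; two steel fences, each 110 mm long, 22 thick, 34 high above the floor. The fixed back fence's face stands 24 to 30 mm off in +y, varying; the sliding fence's face starts 23 to 28 mm off in -y.
- jig: the fixed slotting jig: aluminium base plate 130 (its x) x 330 x 12 mm, origin on the bench below a point 120 mm from the channel middle in -y; the plate reaches from y = -135 to 195 mm. It carries the channel, the fences, and a green gearbox with the red handwheel (top of disc 87 mm above the bench) at y = -65 mm. Axes as the channel's.
- fence_face (a point): point on the sliding fence's working face, at its middle, 14 mm above the channel floor; same axes as the channel. The face looks to +y and moves that way, 14 mm for each whole clockwise turn of the wheel; the fence moves only with the wheel.
- handwheel (a joint): angle (rad) of the red handwheel, a heavy level disc of 55 mm radius; grows as it is cranked clockwise seen from above, closing the fence; 0 is fully open. Starts at 0 to 1.9; the firm stop, block pinched against the back fence, comes 1.2 to 2.1 turns later. Turning takes about 1.5 N at the knob; at the stop this rises to 20 N within some 0.4 rad. The wheel stays where it is left.
- wheel_axis (a point): point on the handwheel's axis at the height of the crank knob's middle, 111 mm above the bench; fixed, axes as the channel's
- crank_knob (a point): middle of the upright black crank knob on the handwheel, 42 mm from its axis: a round post 22 mm across, 42 mm high, its top 21 mm above this point, the disc 22 mm below. It spins on its own pin, so a gripper can hold it without turning while it goes round. With the wheel at angle a the knob lies at angle -a about the axis (anticlockwise from the jig's x).
- tape_roll: roll of yellow tape lying flat, 90 mm across, 24 mm high; origin at its underside; leave it
- glue_bottle: closed white glue bottle, 52 mm across, 130 mm high; origin at its underside; leave it
- polish_can: white and red can, 60 mm across, 150 mm high; origin at its underside; leave it
- screwdriver: screwdriver lying on the bench; leave it
- hammer: small hammer lying on the bench; leave it
- brush_pot: blue pot, 70 mm across, 80 mm high; origin at its underside; leave it
Mind the look-alikes: they are no part of the job. Leave any pink or turquoise look-alike of the part that bears heel_block_center alone. What is shaped like the mat but yellow is not meant.

How it is judged (in metres and radians):
On the way, in this order (a step that is already met when the one before it is completed fails the run):
1. the maple block has been put down on the cork mat and let go (x of heel_block_center in the frame of mat between -0.06 and 0.06 m and y of heel_block_center in the frame of mat between -0.05 and 0.05 m and z of heel_block_center in the frame of mat below 0.02 m and contact force between heel_block and the fingers below 0.3 N), for 0.1 s.
2. the maple block lies flat and lengthwise in the channel, let go (x of heel_block_center in the frame of channel between -0.03 and 0.03 m and y of heel_block_center in the frame of channel between -0.04 and 0.04 m and z of heel_block_center in the frame of channel between 0.01 and 0.018 m and angle between the x axis of heel_block_center and the x axis of channel, either way round below 0.25 rad and angle between heel_block_center's own z axis and vertical below 0.1 rad and contact force between heel_block and the fingers below 0.3 N), for 0.2 s.
3. the wheel has been cranked to the firm stop: the sliding fence pinches the block with more than 40 N (x of heel_block_center in the frame of channel between -0.03 and 0.03 m and y of heel_block_center in the frame of channel between -0.04 and 0.04 m and z of heel_block_center in the frame of channel between 0.01 and 0.018 m and angle between the x axis of heel_block_center and the x axis of channel, either way round below 0.25 rad and angle between heel_block_center's own z axis and vertical below 0.1 rad and contact force between heel_block and fence above 40 N), for 0.1 s.
At the end, for the whole second after the job is handed in: The maple block lies flat in the channel, let go and at rest, its centre within 30 mm of the channel's middle lengthwise and its length within 0.25 rad of the channel, and the sliding fence stands 1.2 to 5.3 mm clear of the block (a quarter turn is 3.5 mm), the wheel at rest (x of heel_block_center in the frame of channel between -0.03 and 0.03 m and y of heel_block_center in the frame of channel between -0.04 and 0.04 m and z of heel_block_center in the frame of channel between 0.01 and 0.018 m and angle between the x axis of heel_block_center and the x axis of channel, either way round below 0.25 rad and angle between heel_block_center's own z axis and vertical below 0.1 rad and y of heel_block_center in the frame of fence_face between 0.0162 and 0.0203 m and linear speed of heel_block below 0.01 m/s and velocity of joint handwheel between -0.05 and 0.05 rad/s); the robot touches nothing.
It fails at once if the dark block is moved by more than 15 mm (distance of dark_block_center from where it was at the start of the episode above 0.015 m).
It fails at once if a bystander on the bench is moved by more than 30 mm (distance of any of tape_roll, glue_bottle, polish_can, screwdriver, hammer, brush_pot from where it was at the start of the episode above 0.03 m).
It also fails if it takes over 69 s, if anything falls off the work surface, if the arm or the gripper's body presses on something with over 40 N, if the wrist force passes 120 N, or if a joint passes its speed limit or range.

## Working session

There is one attempt and no reset: what is moved stays moved. The work goes in short steps, Python scripts to look and compute and a tool call to move; the robot and the scene stay as the last step left them, time stands still between calls to the robot, and variables do not carry over. Pictures are saved under pics/ and viewed, at most 10 in all, crops included, and the job is handed in when it is done.

Besides the shell and the picture viewer there is one more tool, called after ">>>" as name([rows], argument=value, ...), one row to a line, values as JSON. apply_moves: Moves the arm, as the interface text tells. Its arguments: {"type":"object","properties":{"commands":{"type":"array"}},"required":["commands"]}

```bash
mkdir -p pics
python3 - <<'E'
from rig import readout,cams
import cv2,numpy as np
for n in("scene","top"):
    cv2.imwrite(f"pics/{n}0.png",cams.get_image(n))
    c=cams.calibration(n);print(n,{k:np.round(v,4).tolist() for k,v in c.items()})
s=readout.state();print({k:np.round(v,3).tolist() for k,v in s.items()})
E
```

```text
scene {'camera_matrix': [[447.2455, 0.0, 322.6757], [0.0, 447.2455, 199.847], [0.0, 0.0, 1.0]], 'dist_coeffs': [-0.0708, 0.0, 0.0, 0.0, 0.0], 'origin': [1032.1009, -829.2712, 1146.156], 'rotation': [-137.4228, 1.0558, 32.5469]}
top {'camera_matrix': [[511.9034, 0.0, 326.6293], [0.0, 511.9034, 191.2261], [0.0, 0.0, 1.0]], 'dist_coeffs': [-0.0228, 0.0, 0.0, 0.0, 0.0], 'origin': [201.6776, -11.3449, 1628.3281], 'rotation': [-168.3395, -0.2533, -91.199]}
{'time_s': 0.1, 'joint_positions': [66.35, 13.829, 0.221, 76.503, 0.0, 89.999], 'joint_vel': [0.018, -0.112, 0.272, -0.037, -0.03, -0.022], 'effort': [-0.002, -37.314, 25.301, 0.011, -0.0, 0.0], 'position': [200.323, 457.44, 207.787], 'orientation': [-179.889, -0.0, 156.351], 'force': [-0.886, -0.642, 0.1], 'moment': [0.012, 0.048, -0.034], 'gripper_force': 0.0, 'finger_gap': 85.31}
```

View pics/top0.png

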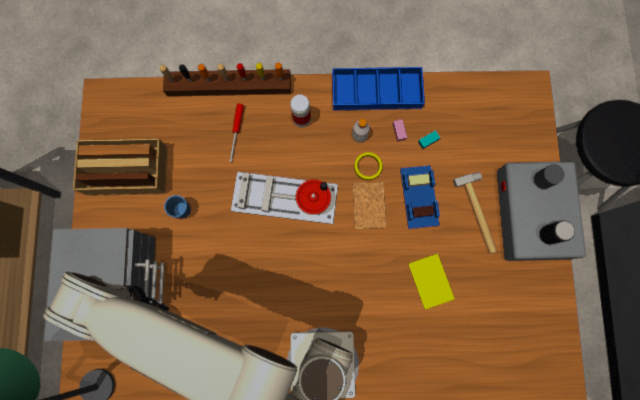

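View pics/scene0.png

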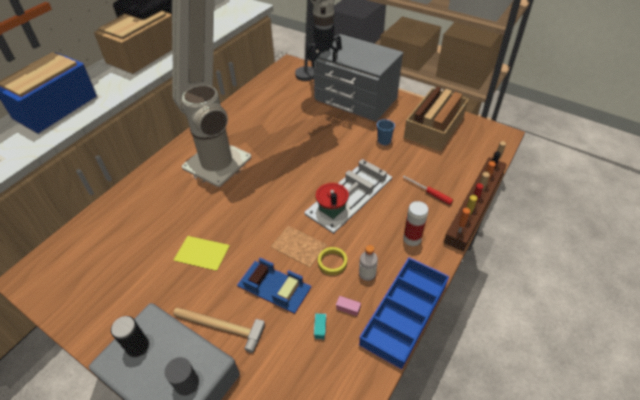

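The top view shows the maple block at (418,180), dark block at (425,211), mat at (369,205) and jig plate spanning (235–337, 175–220). The wheel is at (314,197) with its knob at (323,186). The scene view shows the maple at (288,289) and the wheel at (332,198).

```bash
cat > h.py <<'E'
import cv2,numpy as np
from scipy.spatial.transform import Rotation as R
from rig import cams,readout
C={n:cams.calibration(n) for n in("scene","top")}
def ray(n,uv,z):
    c=C[n];uv=np.asarray(uv,float).reshape(-1,1,2)
    p=cv2.undistortPoints(uv,np.array(c["camera_matrix"]),np.array(c["dist_coeffs"])).reshape(-1,2)
    r=np.asarray(c["rotation"],float)
    M=r if r.shape==(3,3) else R.from_euler("xyz",r,degrees=True).as_matrix()
    d=np.c_[p,np.ones(len(p))]@M.T;o=np.array(c["origin"])
    return (o+d*((z-o[2])/d[:,2])[:,None])[:,:2]
def blob(img,box,lo,hi,n,z,show=""):
    x0,y0,x1,y1=box;K=4
    big=cv2.resize(img[y0:y1,x0:x1],None,fx=K,fy=K,interpolation=cv2.INTER_CUBIC)
    m=cv2.inRange(cv2.cvtColor(big,cv2.COLOR_BGR2HSV),np.array(lo),np.array(hi))
    if show: cv2.imwrite(show,m)
    cs=cv2.findContours(m,cv2.RETR_EXTERNAL,cv2.CHAIN_APPROX_NONE)[0]
    c=max(cs,key=cv2.contourArea)
    pts=(c.reshape(-1,2)+.5)/K-.5+[x0,y0]
    w=ray(n,pts,z).astype(np.float32)
    (cx,cy),(a,b),t=cv2.minAreaRect(w)
    if a<b:a,b,t=b,a,t+90
    mo=cv2.moments(w.reshape(-1,1,2))
    return np.round([cx,cy,a,b,(t+90)%180-90,mo["m10"]/mo["m00"],mo["m01"]/mo["m00"]],1)
E
python3 - <<'E'
from h import *
t=cv2.imread("pics/top0.png");s=cv2.imread("pics/scene0.png")
print("maple",blob(t,(405,168,436,192),(18,40,140),(35,200,255),"top",38), blob(s,(270,272,305,305),(18,40,150),(35,200,255),"scene",38))
print("rack",blob(t,(395,160,445,232),(100,120,60),(125,255,255),"top",10))
print("mat",blob(t,(350,178,390,232),(5,40,140),(20,150,255),"top",3,"pics/m.png"))
print("jig",blob(t,(225,165,345,228),(0,0,110),(180,60,255),"top",12,"pics/j.png"))
print("wheel",blob(t,(290,172,336,220),(170,120,80),(180,255,255),"top",87),blob(t,(290,172,336,220),(0,150,80),(8,255,255),"top",87))
print("wheel s",blob(s,(305,175,360,225),(0,150,60),(8,255,255),"scene",87))
for n,i,b in(("top",t,(225,165,345,228)),("scene",s,(300,150,400,235)),("top",t,(350,160,446,232))):
    cv2.imwrite(f"pics/c{b[0]}.png",cv2.resize(i[b[1]:b[3],b[0]:b[2]],None,fx=6,fy=6,interpolation=cv2.INTER_CUBIC))
a=cv2.imread("pics/c225.png");b=cv2.imread("pics/c350.png");q=np.zeros((a.shape[0]+b.shape[0],720,3),np.uint8)
q[:a.shape[0],:a.shape[1]]=a;q[a.shape[0]:,:b.shape[1]]=b;q=cv2.resize(q,None,fx=.72,fy=.72);cv2.imwrite("pics/q.png",q);print(q.shape)
E
```

```text
maple [ 563.2 -320.3   63.7   29.   -85.3  563.3 -320.2] [ 563.6 -320.4   64.6   30.3  -84.1  563.5 -320.4]
rack [ 513.4 -326.8  196.9  104.     4.7  513.4 -325.6]
mat [ 417.2 -130.1   16.     5.6   88.8  416.6 -130. ]
jig [518.6 111.3 331.  131.6  81.7 517.4 142.6]Traceback (most recent call last):
  File "<stdin>", line 7, in <module>
  File "h.py", line 24, in blob
    return np.round([cx,cy,a,b,(t+90)%180-90,mo["m10"]/mo["m00"],mo["m01"]/mo["m00"]],1)
                                             ~~~~~~~~~^~~~~~~~~~
ZeroDivisionError: float division by zero
```

Run:
```python
from h import *
t=cv2.imread("pics/top0.png");s=cv2.imread("pics/scene0.png")
hs=cv2.cvtColor(t,cv2.COLOR_BGR2HSV);print("mat px",hs[190:222:8,358:382:8].tolist(),"wood",hs[240,370],"wheel",hs[205,312],"knob",hs[186,323])
def tryb(l,*a):
    try: print(l,blob(*a))
    except Exception as e: print(l,e)
tryb("wheel",t,(290,172,336,220),(0,150,80),(8,255,255),"top",87)
tryb("wheel2",t,(290,172,336,220),(165,150,80),(180,255,255),"top",87)
tryb("wheel s",s,(305,175,360,225),(0,150,60),(8,255,255),"scene",87)
tryb("wheel s2",s,(305,175,360,225),(165,150,60),(180,255,255),"scene",87)
tryb("knob",t,(308,174,336,210),(0,0,0),(180,255,50),"top",132)
tryb("knob s",s,(320,180,350,212),(0,0,0),(180,255,50),"scene",125)
print("mat corners",ray("top",[[353,183],[384,182],[386,229],[353,229]],3).round(1).tolist())
B=[]
for i,b in((t,(225,165,345,228)),(t,(350,160,446,232)),(s,(300,150,400,235))):
    r=cv2.resize(i[b[1]:b[3],b[0]:b[2]],None,fx=4,fy=4,interpolation=cv2.INTER_CUBIC);B.append(r)
q=np.zeros((600,800,3),np.uint8)
q[:252,:480]=B[0];q[256:544,:384]=B[1];q[256:596,400:800]=B[2];cv2.imwrite("pics/q.png",q)
```

```text
mat px [[[16, 156, 176], [15, 158, 160], [15, 156, 165]], [[15, 158, 165], [16, 152, 178], [15, 156, 163]], [[15, 156, 181], [15, 159, 172], [16, 155, 183]], [[15, 158, 163], [15, 157, 177], [15, 157, 172]]] wood [ 14 188 167] wheel [  2 255 179] knob [170  19  40]
wheel [503.8  18.  108.  104.7  42.1 503.2  18.8]
wheel2 max() iterable argument is empty
wheel s [503.8  13.7 116.9 104.6 -26.2 503.   13.8]
wheel s2 [ 5.101e+02  8.000e-01  2.200e+01  2.400e+00 -5.250e+01  5.102e+02
  5.000e-01]
knob [527.2 -15.   22.2  17.9  -1.1 526.9 -15.2]
knob s [537.6 -27.7  41.5  13.  -53.3 537.4 -27.5]
mat corners [[562.5, -111.9], [563.8, -213.0], [409.8, -212.7], [412.0, -107.2]]
```

View pics/q.png

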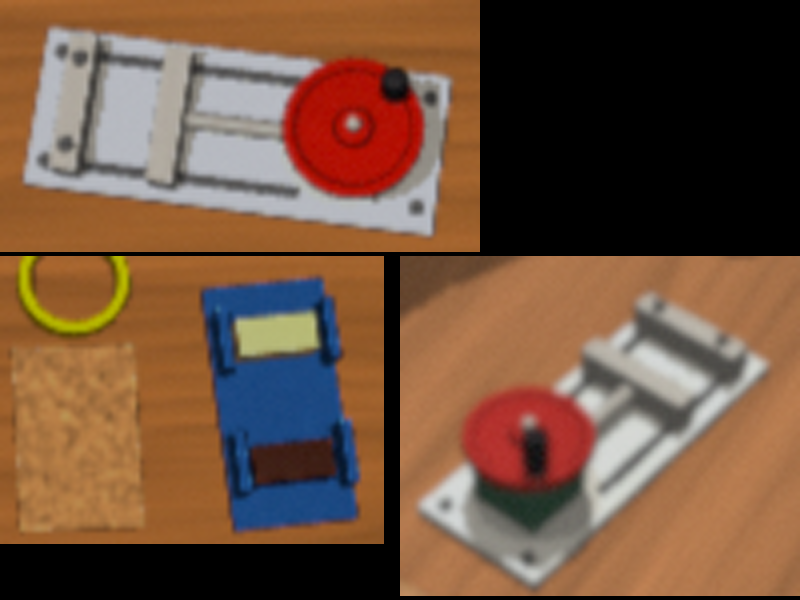

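The crops confirm the jig's layout: the wheel's centre, the knob towards +x/-y of the axis, and the back fence at the far left. Next I'll write a move calculator.

```bash
cat > go.py <<'E'
import sys,numpy as np
from scipy.spatial.transform import Rotation as R
from rig import readout
s=readout.state();x,y,z,w=map(float,sys.argv[1:5])
T=R.from_euler("xyz",s["orientation"],degrees=True);G=R.from_euler("xyz",[180,0,w],degrees=True)
print("t",s["time_s"],"pos",np.round(s["position"],1),np.round(s["orientation"],1),"j",np.round(s["joint_positions"],0),"gap",s["finger_gap"])
print((T.inv().apply(np.array([x,y,z])-s["position"])/1000).round(4).tolist(),(T.inv()*G).as_rotvec().round(3).tolist())
E
python3 go.py 563.4 -320.3 130 94.7
```

```text
t 0.1 pos [200.3 457.4 207.8] [-179.9   -0.   156.4] j [66. 14.  0. 77.  0. 90.] gap 85.309854804424
[-0.6446, -0.5666, 0.0789] [-0.002, 0.001, 1.076]
```

>>> apply_moves([
  [[0.7,-0.322,-0.283,0,0,0,0.538],[0.7,-0.322,-0.283,0,0,0,0.538],[0.7,-0.322,-0.283,0,0,0,0.538],[0.7,-0.645,-0.567,0.0,0,0,1.076],[0.7,-0.645,-0.567,0.0,0,0,1.076],[0.7,-0.645,-0.567,0.0,0,0,1.076],[0.7,-0.645,-0.567,0.0,0,0,1.076],[0.7,-0.645,-0.567,0.0,0,0,1.076]],
])

```text
time_s: 0.9
position: [370.0, 93.6, 208.5]
orientation: [180.0, -0.0, 94.5]
force: [1.5, 1.3, 1.4]
finger_gap: 59.1
gripper_force: 0.0
```

```bash
python3 go.py 563.4 -320.3 90 94.7
```

```text
t 0.9 pos [370.   93.6 208.5] [180.   -0.   94.5] j [ 14.   0. -15.  74.   0. 100.] gap 59.08266713028932
[-0.428, 0.16, 0.1185] [0.0, -0.0, -0.003]
```

>>> apply_moves([
  [[0.7,-0.4,0.15,0,0,0,0],[0.7,-0.4,0.15,0,0,0,0],[0.7,-0.4,0.15,0,0,0,0],[0.7,-0.4,0.15,0,0,0,0],[0.7,-0.4,0.15,0,0,0,0],[0.7,-0.42,0.157,0.05,0,0,0],[0.7,-0.42,0.157,0.1,0,0,0],[0.7,-0.42,0.157,0.11,0,0,0]],
])

```text
time_s: 1.7
position: [533.9, -253.4, 142.5]
orientation: [179.9, 0.0, 94.6]
force: [0.6, 0.7, 0.7]
finger_gap: 59.7
gripper_force: 0.0
```

>>> apply_moves([
  [[0.7,0,0,0,0,0,0],[0.7,0,0,0,0,0,0]],
])

```text
time_s: 1.9
position: [531.6, -251.1, 140.4]
orientation: [-179.7, -0.2, 94.6]
force: [0.5, 0.9, 0.2]
finger_gap: 59.9
gripper_force: 0.0
```

```bash
python3 go.py 563.4 -320.3 13 94.7
```

```text
t 1.9 pos [ 531.6 -251.1  140.4] [-179.7   -0.2   94.6] j [-25.  26.   8.  72.   0.  60.] gap 59.87765079137887
[-0.0719, 0.0268, 0.1271] [-0.005, -0.003, -0.002]
```

>>> apply_moves([
  [[0.7,-0.036,0.013,0,0,0,0],[0.7,-0.072,0.027,0,0,0,0],[0.7,-0.072,0.027,0.03,0,0,0],[0.7,-0.072,0.027,0.06,-0.005,-0.003,0],[0.7,-0.072,0.027,0.08,-0.005,-0.003,0],[0.7,-0.072,0.027,0.08,-0.005,-0.003,0],[0.7,-0.072,0.027,0.08,-0.005,-0.003,0]],
])

```text
time_s: 2.6
position: [566.4, -319.6, 64.9]
orientation: [179.6, 0.2, 94.8]
force: [-0.0, 0.1, 0.1]
finger_gap: 60.0
gripper_force: 0.0
```

```bash
python3 go.py 563.4 -320.3 13 94.7; python3 -c "
from rig import cams;import cv2
t=cams.get_image('top');s=cams.get_image('scene')
import numpy as np
q=np.hstack([cv2.resize(i,None,fx=5,fy=5,interpolation=2) for i in(t[150:240,390:460],s[240:330,230:320])]);cv2.imwrite('pics/a1.png',q)"
```

```text
t 2.6 pos [ 566.4 -319.6   64.9] [179.6   0.2  94.8] j [-29.  35.  12.  66.   0.  56.] gap 60.0093057074119
[-0.0002, -0.0033, 0.0519] [0.006, 0.004, 0.001]
```

View pics/a1.png

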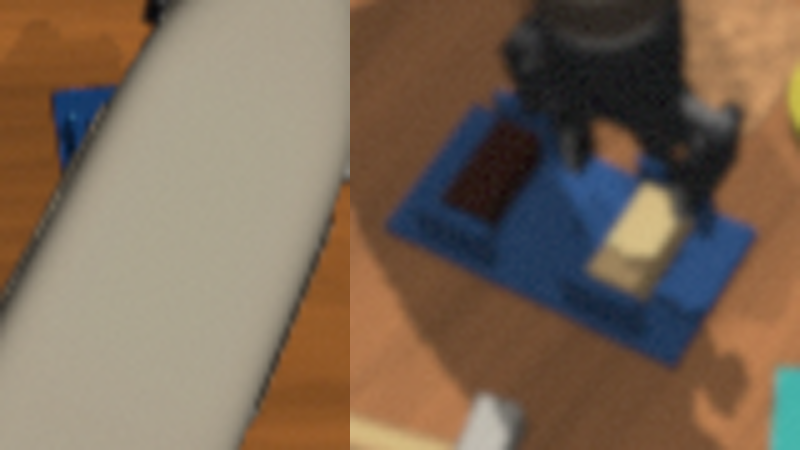

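The scene half shows the fingers on either side of the maple's width, with the dark block clear, so I'll lower and grip.

>>> apply_moves([
  [[0.7,0,-0.0033,0.025,0.006,0.004,0],[0.7,0,-0.0033,0.05,0.006,0.004,0],[0.7,0,-0.0033,0.05,0.006,0.004,0],[0.0,0,-0.0033,0.05,0.006,0.004,0],[0.0,0,-0.0033,0.05,0.006,0.004,0],[0.0,0,-0.0033,0.05,0.006,0.004,0],[0.0,0,-0.0033,0.05,0.006,0.004,0],[0.0,0,-0.0033,0.05,0.006,0.004,0]],
])

```text
time_s: 3.5
position: [563.8, -321.8, 15.4]
orientation: [179.9, 0.1, 94.7]
force: [-2.5, -0.5, 6.2]
finger_gap: 0.0
gripper_force: 3.3
```

```bash
python3 go.py 563.4 -320.3 90 94.7
```

```text
t 3.5 pos [ 563.8 -321.8   15.4] [1.799e+02 1.000e-01 9.470e+01] j [-30.  38.   8.  60.  -0.  56.] gap 0.03507182199666073
[0.0015, -0.0002, -0.0746] [0.002, 0.001, -0.0]
```

>>> apply_moves([
  [[0.0,0,0,-0.05,0,0,0],[0.0,0,0,-0.08,0,0,0],[0.0,0.05,0,-0.1,0,0,0],[0.5,0.1,0,-0.12,0,0,0],[0.7,0.1,0,-0.12,0,0,0]],
])

```text
time_s: 4.0
position: [556.1, -217.7, 136.8]
orientation: [179.8, -0.0, 95.0]
force: [0.1, -0.1, 0.1]
finger_gap: 28.4
gripper_force: 0.0
```

```bash
python3 go.py 563.4 -320.3 90 94.7; python3 -c "
from rig import cams;import cv2
t=cams.get_image('top');s=cams.get_image('scene')
cv2.imwrite('pics/s1.png',s);cv2.imwrite('pics/t1.png',t)
import numpy as np
q=np.hstack([cv2.resize(i,None,fx=4,fy=4,interpolation=2) for i in(t[120:240,390:490],s[230:350,220:320])]);cv2.imwrite('pics/a2.png',q)"
```

```text
t 4.0 pos [ 556.1 -217.7  136.8] [179.8  -0.   95. ] j [-21.  27.   8.  71.   0.  64.] gap 28.369394232134955
[-0.1029, -0.0017, 0.0468] [0.004, -0.001, 0.004]
```

View pics/a2.png

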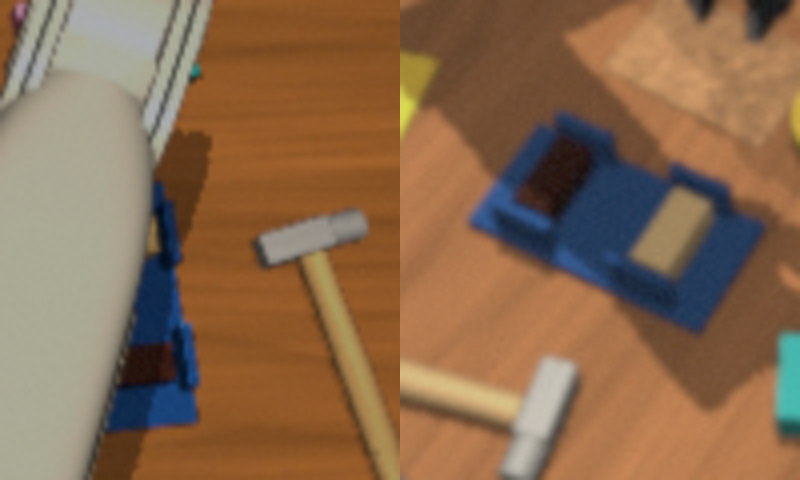

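The maple block is still in its place, but the fingers shut without it. I'll measure it again.

Run:
```python
from h import *
s=cv2.imread("pics/s1.png");s0=cv2.imread("pics/scene0.png")
hs=cv2.cvtColor(s,cv2.COLOR_BGR2HSV);print(hs[288,388-100:392-100].tolist(),hs[286,286:292].tolist())
for z in (38,):
  print(blob(s,(270,268,310,312),(12,40,70),(35,220,255),"scene",z,"pics/mm.png"))
m=cv2.imread("pics/mm.png",0);
q=np.hstack([cv2.cvtColor(m,cv2.COLOR_GRAY2BGR),cv2.resize(s[268:312,270:310],None,fx=4,fy=4),cv2.resize(s0[268:312,270:310],None,fx=4,fy=4)]);cv2.imwrite("pics/mq.png",q)
```

```text
[[18, 104, 162], [18, 106, 159], [18, 105, 158], [18, 104, 152]] [[18, 103, 158], [18, 105, 161], [17, 104, 162], [18, 105, 160], [18, 104, 160], [18, 105, 160]]
[ 566.7 -319.8   68.3   39.3  -84.9  566.2 -320.6]
```

View pics/mq.png

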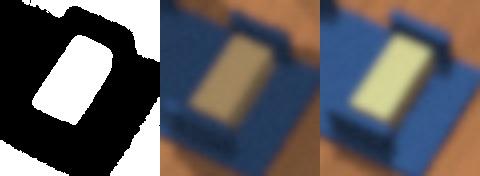

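Run:
```python
from h import *
print(ray("scene",[[275,271],[301,283]],72).round(1).tolist())
# current fingers in s1: tips px approx
print(ray("scene",[[220+300/4,230+18/4],[220+352/4,230+36/4]],137).round(1).tolist())
```

```text
[[516.8, -312.1], [602.5, -305.7]]
[[522.5, -212.8], [563.2, -206.7]]
```

```bash
python3 -c "
import cv2
s=cv2.imread('pics/s1.png')
cv2.imwrite('pics/a3.png',cv2.resize(s[190:290,250:370],None,fx=5,fy=5,interpolation=2))"; python3 go.py 563.4 -320.3 90 94.7
```

```text
t 4.1 pos [ 555.7 -220.1  134.9] [179.9   0.   94.9] j [-22.  27.   8.  71.   0.  64.] gap 43.36604447635439
[-0.1004, -0.0009, 0.045] [0.002, 0.0, 0.003]
```

View pics/a3.png

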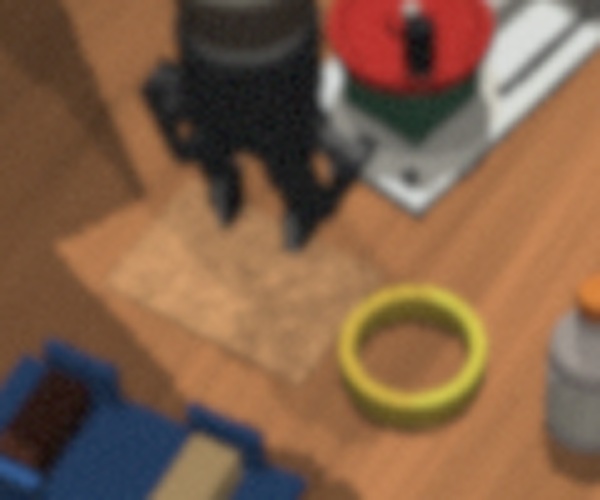

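The fingers are open over the mat and the maple is unmoved. I'll try again, settling first and closing in steps.

>>> apply_moves([
  [[0.75,-0.05,0,0,0,0,0],[0.75,-0.1,-0.001,0,0,0,0],[0.75,-0.1,-0.001,0,0,0,0],[0.75,-0.1,-0.001,0.035,0,0,0],[0.75,-0.1,-0.001,0.07,0,0,0],[0.75,-0.1,-0.001,0.07,0,0,0],[0.75,-0.1,-0.001,0.07,0,0,0],[0.75,-0.1,-0.001,0.07,0,0,0]],
])

```text
time_s: 4.9
position: [563.0, -322.0, 64.9]
orientation: [179.9, 0.0, 94.7]
force: [-0.7, 0.2, 0.2]
finger_gap: 64.1
gripper_force: 0.0
```

```bash
python3 go.py 563.0 -320.3 10 94.7
```

```text
t 4.9 pos [ 563.  -322.    64.9] [179.9   0.   94.7] j [-30.  35.  12.  66.   0.  56.] gap 64.06152305046308
[0.0017, 0.0001, 0.0549] [0.002, 0.001, -0.0]
```

>>> apply_moves([
  [[0.75,0.001,0,0.025,0,0,0],[0.75,0.001,0,0.05,0,0,0],[0.75,0.001,0,0.055,0,0,0],[0.75,0.001,0,0.055,0,0,0],[0.75,0.001,0,0.055,0,0,0],[0.45,0.001,0,0.055,0,0,0],[0.45,0.001,0,0.055,0,0,0],[0.45,0.001,0,0.055,0,0,0]],
])

```text
time_s: 5.7
position: [562.2, -320.3, 8.9]
orientation: [180.0, -0.0, 94.7]
force: [0.3, -0.6, -0.5]
finger_gap: 38.4
gripper_force: 0.0
```

>>> apply_moves([
  [[0.33,0,0,0,0,0,0],[0.33,0,0,0,0,0,0],[0.28,0,0,0,0,0,0],[0.28,0,0,0,0,0,0]],
])

```text
time_s: 6.1
position: [562.2, -320.3, 9.0]
orientation: [180.0, -0.0, 94.7]
force: [-0.7, 0.6, 5.4]
finger_gap: 27.9
gripper_force: 59.5
```

```bash
python3 -c "
from rig import cams;import cv2
s=cams.get_image('scene');cv2.imwrite('pics/a4.png',cv2.resize(s[230:330,230:330],None,fx=5,fy=5,interpolation=2))"; python3 go.py 563.0 -320.3 10 94.7
```

```text
t 6.15 pos [ 562.2 -320.3    9. ] [180.   -0.   94.7] j [-30.  38.   8.  60.   0.  56.] gap 27.502231645715614
[-0.0001, 0.0008, -0.001] [0.0, -0.0, -0.0]
```

View pics/a4.png

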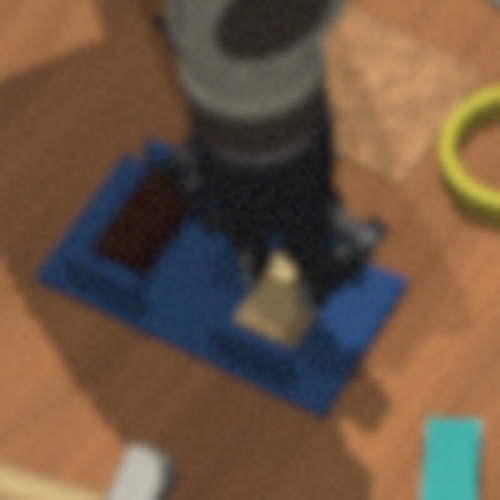

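The block sits between the fingers with 59 N on the pads, so I'll lift.

>>> apply_moves([
  [[0.28,0,0,-0.01,0,0,0],[0.28,0,0,-0.03,0,0,0],[0.28,0,0,-0.06,0,0,0],[0.28,0,0,-0.09,0,0,0],[0.28,0,0,-0.11,0,0,0]],
])

```text
time_s: 6.65
position: [562.3, -320.4, 120.4]
orientation: [180.0, 0.0, 94.7]
force: [1.1, 0.2, -0.1]
finger_gap: 27.7
gripper_force: 59.3
```

```bash
python3 -c "
from rig import cams;import cv2
s=cams.get_image('scene');cv2.imwrite('pics/a5.png',cv2.resize(s[200:330,230:330],None,fx=4,fy=4,interpolation=2))"; python3 go.py 487 -161 120 171.7
```

```text
t 6.7 pos [ 563.9 -321.3  123.9] [179.7   0.2  94.7] j [-30.  33.  17.  73.   0.  56.] gap 27.762210096898723
[0.166, -0.0635, 0.0031] [0.002, 0.006, -1.344]
```

View pics/a5.png

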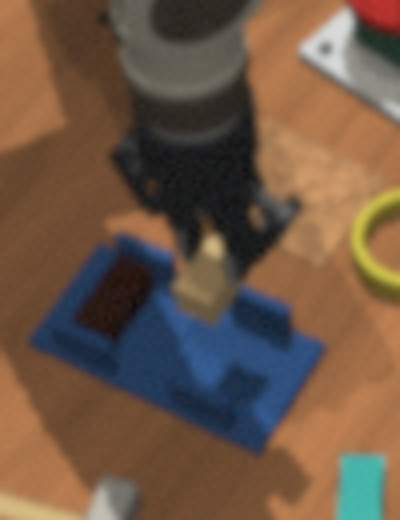

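The block is lifted cleanly out of the rack. Next is the mat.

>>> apply_moves([
  [[0.28,0.04,-0.016,0,0,0,-0.14],[0.28,0.08,-0.03,0,0,0,-0.29],[0.28,0.12,-0.046,0,0,0,-0.43],[0.28,0.166,-0.0635,0,0,0,-0.58],[0.28,0.166,-0.0635,0,0,0,-0.73],[0.28,0.166,-0.0635,0,0,0,-0.88],[0.28,0.166,-0.0635,0.02,0,0,-1.03],[0.28,0.166,-0.0635,0.04,0,0,-1.17]],
])

```text
time_s: 7.5
position: [485.0, -159.6, 77.9]
orientation: [180.0, -0.0, 162.1]
force: [0.0, 0.1, -1.1]
finger_gap: 27.8
gripper_force: 59.4
```

>>> apply_moves([
  [[0.28,0,0,0,0,0,-0.15],[0.28,0,0,0.02,0,0,-0.174],[0.28,0,0,0.03,0,0,-0.174],[0.28,0,0,0.03,0,0,-0.174]],
])

```text
time_s: 7.9
position: [482.7, -159.1, 46.1]
orientation: [179.9, -0.4, 171.7]
force: [-0.1, 0.4, -1.4]
finger_gap: 27.6
gripper_force: 59.4
```

```bash
python3 go.py 487 -161 3 171.7
```

```text
t 7.9 pos [ 482.7 -159.1   46.1] [179.9  -0.4 171.7] j [-18.  23. -13.  55.   0. -10.] gap 27.643291971628052
[-0.0048, -0.0014, 0.0431] [0.002, -0.006, -0.001]
```

>>> apply_moves([
  [[0.28,-0.002,-0.001,0.025,0,-0.006,0],[0.28,-0.004,-0.001,0.036,0,-0.006,0],[0.28,-0.004,-0.001,0.042,0,-0.006,0],[0.28,-0.004,-0.001,0.0425,0,-0.006,0],[0.28,-0.004,-0.001,0.0425,0,-0.006,0]],
])

```text
time_s: 8.4
position: [488.9, -161.4, 6.2]
orientation: [180.0, 0.3, 171.7]
force: [0.8, -0.1, -1.4]
finger_gap: 28.2
gripper_force: 59.4
```

>>> apply_moves([
  [[0.5,0,0,0,0,0,0],[0.7,0,0,0,0,0,0],[0.8,0,0,0,0,0,0],[0.8,0,0,-0.03,0,0,0],[1.0,0,0,-0.07,0,0,0],[1.0,0,0,-0.09,0,0,0.15],[1.0,0,0,-0.09,0,0,0.3],[1.0,0,0,-0.09,0,0,0.45]],
])

```text
time_s: 9.2
position: [489.1, -161.6, 97.4]
orientation: [179.8, 0.4, 145.6]
force: [0.1, -0.6, -0.7]
finger_gap: 85.5
gripper_force: 0.0
```

```bash
python3 go.py 487 -161 90 81.7
python3 - <<'E'
from h import *
s=cams.get_image("scene");cv2.imwrite("pics/s2.png",s)
# maple in the mat region: pale = low saturation vs mat
print(blob(s,(265,225,335,270),(14,30,100),(35,120,255),"scene",31,"pics/b.png"))
hs=cv2.cvtColor(s,cv2.COLOR_BGR2HSV)
for uv in [(300,240),(300,245),(300,250),(295,248),(310,248)]: print(uv,hs[uv[1],uv[0]])
E
```

```text
t 9.2 pos [ 489.1 -161.6   97.4] [179.8   0.4 145.6] j [-18.  19.  -9.  61.   0.  16.] gap 85.54509523622335
[0.0022, -0.0007, 0.0074] [0.007, 0.004, 1.115]
[ 504.5 -172.7  121.8   59.8  -26.7  495.6 -170.1]
(300, 240) [ 20  99 214]
(300, 245) [ 20  98 193]
(300, 250) [ 17 105 104]
(295, 248) [ 17 115 104]
(310, 248) [ 14 119 124]
```

>>> apply_moves([
  [[1.0,0,0,0,0,0,0.15],[1.0,0,0,0,0,0,0.3],[1.0,0,0,0,0,0,0.45],[1.0,0,0,0,0,0,0.6],[1.0,0,0,0,0,0,0.75],[1.0,0,0,0,0,0,0.9],[1.0,0,0,0,0,0,1.05],[1.0,0,0,0,0,0,1.115]],
])

```text
time_s: 10.05
position: [488.0, -161.3, 95.8]
orientation: [179.7, -0.0, 82.0]
force: [-0.1, -0.0, 0.2]
finger_gap: 85.3
gripper_force: 0.0
```

```bash
python3 go.py 489 -161.5 9 81.7
python3 - <<'E'
from h import *
s=cams.get_image("scene");cv2.imwrite("pics/s3.png",s)
print(blob(s,(265,220,335,275),(18,60,150),(30,112,255),"scene",31,"pics/b.png"))
m=cv2.imread("pics/b.png",0)
q=np.hstack([cv2.cvtColor(m,8),cv2.resize(s[220:275,265:335],None,fx=4,fy=4,interpolation=2)]);cv2.imwrite("pics/b2.png",q)
E
```

```text
t 10.05 pos [ 488.  -161.3   95.8] [179.7  -0.   82. ] j [-18.  20.  -9.  61.   0.  80.] gap 85.29268532668475
[-0.0001, 0.0006, 0.0868] [0.005, -0.001, 0.004]
[ 487.2 -161.9   70.5   33.3   -5.1  486.7 -162.2]
```

>>> apply_moves([
  [[1.0,0,0,0.03,0.005,0,0.004],[1.0,0,0,0.06,0.005,0,0.004],[1.0,0,0,0.08,0.005,0,0.004],[1.0,0,0,0.09,0.005,0,0.004],[1.0,0,0,0.095,0.005,0,0.004],[1.0,0,0,0.095,0.005,0,0.004],[1.0,0,0,0.095,0.005,0,0.004],[1.0,0,0,0.095,0.005,0,0.004]],
])

```text
time_s: 10.9
position: [489.6, -161.6, 1.9]
orientation: [179.9, -0.0, 81.8]
force: [1.0, 0.3, -0.2]
finger_gap: 85.0
gripper_force: 0.0
```

>>> apply_moves([
  [[0.8,0,0,0,0,0,0],[0.7,0,0,0,0,0,0],[0.65,0,0,0,0,0,0],[0.65,0,0,0,0,0,0],[0.65,0,0,0,0,0,0]],
])

```text
time_s: 11.4
position: [489.1, -161.5, 2.6]
orientation: [179.9, -0.0, 81.8]
force: [-3.4, 0.6, 10.5]
finger_gap: 58.5
gripper_force: 61.7
```

```bash
python3 go.py 489 -161.5 150 81.7
```

```text
t 11.4 pos [ 489.1 -161.5    2.6] [179.9  -0.   81.8] j [-18.  26. -16.  48.   0.  80.] gap 58.52098262655461
[0.0, 0.0001, -0.1474] [0.002, -0.0, 0.002]
```

>>> apply_moves([
  [[0.67,0,0,0,0,0,0],[0.67,0,0,0,0,0,0]],
])

```text
time_s: 11.6
position: [489.1, -161.5, 2.6]
orientation: [179.9, -0.0, 81.8]
force: [-3.8, 0.6, 12.0]
finger_gap: 58.5
gripper_force: 61.7
```

Run:
```python
from h import *
s=cams.get_image("scene");cv2.imwrite("pics/s4.png",s)
print(readout.state()["finger_gap"],readout.state()["gripper_force"])
print(blob(s,(265,220,335,275),(16,60,90),(30,125,255),"scene",31,"pics/b.png"))
cv2.imwrite("pics/b3.png",np.hstack([cv2.resize(i[205:285,260:340],None,fx=5,fy=5,interpolation=2) for i in (cv2.imread("pics/s3.png"),s)]))
```

```text
58.57716211681474 61.668559312820435
[ 492.7 -169.2   86.1   49.4  -13.   489.4 -170. ]
```

View pics/b3.png

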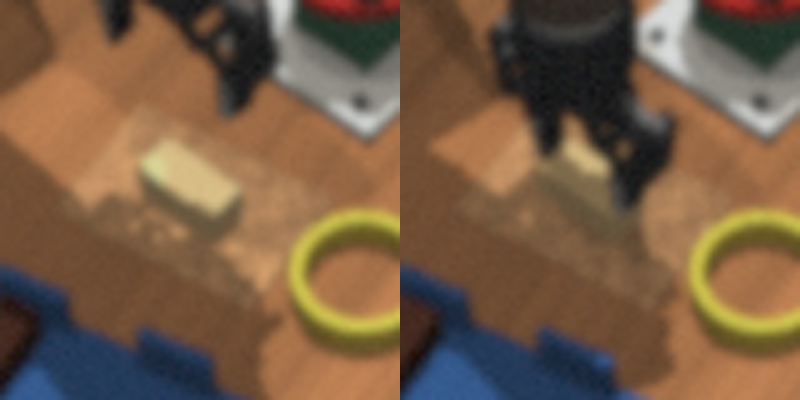

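The block lies centred on the mat, and the fingers now hold it by both ends. I'll lift it well above the knob and carry it over.

>>> apply_moves([
  [[0.65,0,0,-0.01,0,0,0],[0.65,0,0,-0.04,0,0,0],[0.65,0,0,-0.08,0,0,0],[0.65,0,0,-0.12,0,0,0],[0.65,0,0,-0.16,0,0,0],[0.65,0,0,-0.2,0,0,0],[0.65,0,0,-0.2,0,0,0]],
])

```text
time_s: 12.35
position: [492.4, -162.7, 207.7]
orientation: [179.3, 0.1, 81.8]
force: [1.0, -0.1, 0.3]
finger_gap: 55.7
gripper_force: 0.0
```

```bash
python3 - <<'E'
from h import *
s=cams.get_image("scene");cv2.imwrite("pics/s5.png",s)
hs=cv2.cvtColor(s,cv2.COLOR_BGR2HSV)
st=readout.state();print(st["finger_gap"],st["gripper_force"],st["force"])
# is mat empty where the block was?
print(hs[236:252:4,288:312:6].tolist())
t=cams.get_image("top");cv2.imwrite("pics/t5.png",t)
print("back fence/jig edges",)
hv=cv2.cvtColor(t,cv2.COLOR_BGR2HSV)
a=np.array([531.6,200.4])
d=np.array([.1444,.9895])
def px(p):
    c=C["top"];r=np.asarray(c["rotation"],float);M=R.from_euler("xyz",r,degrees=True).as_matrix() if r.ndim==1 else r
    q=M.T@(np.array(p)-c["origin"]);return cv2.projectPoints(q.reshape(1,3),np.zeros(3),np.zeros(3),np.array(c["camera_matrix"]),np.array(c["dist_coeffs"]))[0].ravel()
# grey profile across the fences at z=46 in first picture, averaged over x offsets
t0=cv2.imread("pics/top0.png");g=t0.astype(float)
for y in range(-62,64,3):
    v=[cv2.getRectSubPix(t0,(1,1),tuple(map(float,px([*(a+d*y+np.array([.9895,-.1444])*x),46]))))[0,0] for x in(-35,-25,25,35)]
    print(y,np.mean(v,0).round().tolist(),end="; ")
E
python3 go.py 531.8 202 200 81.7
```

```text
55.15964799261194 0.0 [ 0.07048864 -0.44093214 -0.60297197]
[[[14, 126, 201], [14, 124, 167], [14, 123, 174], [14, 124, 167]], [[14, 126, 199], [14, 125, 200], [17, 111, 190], [16, 113, 182]], [[14, 124, 195], [14, 126, 203], [27, 81, 217], [21, 96, 216]], [[15, 125, 198], [14, 126, 209], [22, 83, 138], [28, 77, 219]]]
back fence/jig edges
-62 [167.0, 164.0, 162.0]; -59 [146.0, 147.0, 148.0]; -56 [120.0, 126.0, 129.0]; -53 [98.0, 104.0, 106.0]; -50 [83.0, 87.0, 90.0]; -47 [124.0, 131.0, 135.0]; -44 [155.0, 165.0, 170.0]; -41 [159.0, 169.0, 175.0]; -38 [159.0, 170.0, 176.0]; -35 [159.0, 170.0, 176.0]; -32 [160.0, 170.0, 176.0]; -29 [161.0, 168.0, 174.0]; -26 [160.0, 162.0, 164.0]; -23 [168.0, 164.0, 162.0]; -20 [176.0, 170.0, 167.0]; -17 [178.0, 172.0, 169.0]; -14 [176.0, 170.0, 168.0]; -11 [175.0, 169.0, 166.0]; -8 [176.0, 170.0, 168.0]; -5 [176.0, 170.0, 168.0]; -2 [176.0, 169.0, 168.0]; 1 [174.0, 168.0, 166.0]; 4 [174.0, 168.0, 166.0]; 7 [176.0, 170.0, 167.0]; 10 [177.0, 171.0, 168.0]; 13 [170.0, 165.0, 164.0]; 16 [148.0, 148.0, 148.0]; 19 [120.0, 126.0, 129.0]; 22 [99.0, 105.0, 108.0]; 25 [70.0, 74.0, 77.0]; 28 [90.0, 96.0, 98.0]; 31 [134.0, 141.0, 146.0]; 34 [130.0, 137.0, 143.0]; 37 [117.0, 122.0, 126.0]; 40 [115.0, 120.0, 124.0]; 43 [123.0, 128.0, 133.0]; 46 [140.0, 146.0, 151.0]; 49 [159.0, 163.0, 166.0]; 52 [166.0, 165.0, 164.0]; 55 [173.0, 167.0, 166.0]; 58 [180.0, 174.0, 172.0]; 61 [188.0, 181.0, 178.0]; t 12.45 pos [ 489.5 -161.7  202.4] [179.8  -0.   81.8] j [-18.  16.   2.  76.   0.  80.] gap 55.42844809373297
[0.366, -0.0099, 0.0024] [0.003, -0.0, 0.002]
```

The grip slipped on lifting. I'll find the block and take it again lower down.

Run:
```python
from h import *
for f,z in(("s3",31),("s5",31)):
    s=cv2.imread(f"pics/{f}.png")
    for lo,hi in(((18,60,150),(34,112,255)),((16,40,180),(34,112,255)),((16,40,80),(36,112,255))):
        print(f,blob(s,(265,215,335,275),lo,hi,"scene",z,f"pics/b_{f}.png"))
t=cv2.imread("pics/t5.png");hs=cv2.cvtColor(t,cv2.COLOR_BGR2HSV)
s=cv2.imread("pics/s5.png");m=cv2.inRange(cv2.cvtColor(s,cv2.COLOR_BGR2HSV),(18,40,80),(36,112,255))
for r in range(228,264,2): print(r,"".join(".#"[int(v>0)] for v in m[r,275:330]))
```

```text
s3 [ 487.2 -161.9   70.5   33.3   -5.1  486.7 -162.2]
s3 [ 485.7 -160.    66.8   31.1   -7.4  485.2 -159.9]
s3 [ 491.6 -167.9   81.4   46.    -9.3  492.4 -167.6]
s5 [ 527.  -169.6   67.4   34.9   -6.6  527.2 -168.5]
s5 [ 525.2 -167.4   65.6   34.4   -6.6  525.4 -166.3]
s5 [ 531.7 -173.9   80.    45.9   -6.9  531.4 -173.5]
228 .......................................................
230 .......................................................
232 .......................................................
234 .......................................................
236 .......................................................
238 .......................................................
240 ..........................####.........................
242 .......................##########......................
244 ......................##############...................
246 ......................#################................
248 .......................###################.............
250 .........................##################............
252 ............................##############.............
254 ................................##########.............
256 .................................######................
258 ....................................##.................
260 .......................................................
262 .......................................................
```

```bash
python3 - <<'E'
from h import *
t=cv2.imread("pics/top0.png");s=cv2.imread("pics/s5.png")
print(blob(t,(345,145,392,188),(24,150,90),(34,255,255),"top",24),blob(s,(310,235,356,285),(24,140,80),(34,255,255),"scene",20))
E
python3 go.py 527.5 -168.5 70 82.5
```

```text
[ 615.  -161.    91.1   89.9   -1.8  614.7 -160.6] [ 616.4 -162.1   92.4   91.7   71.5  615.4 -161.8]
t 12.45 pos [ 489.5 -161.7  202.4] [179.8  -0.   81.8] j [-18.  16.   2.  76.   0.  80.] gap 55.42844809373297
[-0.0013, 0.0382, 0.1325] [0.003, -0.0, -0.012]
```

The tape roll stands too near the block for an end grip. I'll take the block across its width and move it back to mid-mat first.

>>> apply_moves([
  [[0.75,-0.001,0.02,0.02,0,0,-0.149],[0.75,-0.001,0.038,0.04,0,0,-0.298],[0.75,-0.001,0.038,0.06,0,0,-0.447],[0.75,-0.001,0.038,0.08,0,0,-0.596],[0.75,-0.001,0.038,0.1,0,0,-0.745],[0.75,-0.001,0.038,0.12,0,0,-0.894],[0.75,-0.001,0.038,0.13,0,0,-1.043],[0.75,-0.001,0.038,0.13,0,0,-1.192]],
])

```text
time_s: 13.25
position: [522.7, -166.7, 66.6]
orientation: [-179.9, -0.5, 150.5]
force: [-0.3, -0.4, 0.7]
finger_gap: 64.0
gripper_force: 0.0
```

>>> apply_moves([
  [[0.75,0,0,0,0,0,-0.149],[0.75,0,0,0,0,0,-0.298],[0.75,0,0,0,0,0,-0.391],[0.75,0,0,0,0,0,-0.391],[0.75,0,0,0,0,0,-0.391]],
])

```text
time_s: 13.75
position: [525.0, -167.4, 69.5]
orientation: [179.9, -0.2, 172.4]
force: [-0.0, 0.7, 0.3]
finger_gap: 64.5
gripper_force: 0.0
```

```bash
python3 go.py 527.5 -168.5 2 172.5
```

```text
t 13.75 pos [ 525.  -167.4   69.5] [179.9  -0.2 172.4] j [-18.  25.  -5.  60.   0. -10.] gap 64.48151968694957
[-0.0028, -0.0008, 0.0675] [0.001, -0.003, -0.002]
```

>>> apply_moves([
  [[0.75,-0.002,-0.001,0.03,0,-0.003,0],[0.75,-0.002,-0.001,0.055,0,-0.003,0],[0.75,-0.002,-0.001,0.0675,0,-0.003,0],[0.75,-0.002,-0.001,0.0675,0,-0.003,0],[0.75,-0.002,-0.001,0.0675,0,-0.003,0],[0.75,-0.002,-0.001,0.0675,0,-0.003,0]],
])

```text
time_s: 14.35
position: [529.1, -169.3, 4.5]
orientation: [180.0, 0.3, 172.5]
force: [0.3, 0.1, 0.9]
finger_gap: 64.0
gripper_force: 0.0
```

>>> apply_moves([
  [[0.45,0,0,0,0,0,0],[0.33,0,0,0,0,0,0],[0.28,0,0,0,0,0,0],[0.28,0,0,0,0,0,0],[0.28,0,0,0,0,0,0],[0.28,0,0,0,0,0,0]],
])

```text
time_s: 14.95
position: [528.7, -169.1, 4.5]
orientation: [180.0, 0.3, 172.5]
force: [-0.4, 0.2, 6.9]
finger_gap: 27.2
gripper_force: 58.8
```

>>> apply_moves([
  [[0.28,0,0,-0.008,0,0,0],[0.28,0,0,-0.02,0,0,0],[0.28,0,0,-0.02,0,0,0]],
])

```text
time_s: 15.25
position: [529.5, -169.5, 25.4]
orientation: [180.0, 0.4, 172.5]
force: [0.1, 1.2, -0.5]
finger_gap: 27.3
gripper_force: 59.2
```

```bash
python3 go.py 487 -163 20 171.7
```

```text
t 15.25 pos [ 529.5 -169.5   25.4] [180.    0.4 172.5] j [-18.  28.  -8.  54.   0. -10.] gap 27.251412851326425
[0.043, 0.0009, 0.0051] [0.0, 0.006, 0.014]
```

>>> apply_moves([
  [[0.28,0.02,0.001,0,0,0.003,0.01],[0.28,0.043,0.001,0,0,0.006,0.014],[0.28,0.043,0.001,0.005,0,0.006,0.014],[0.28,0.043,0.001,0.016,0,0.006,0.014],[0.28,0.043,0.001,0.0205,0,0.006,0.014],[0.28,0.043,0.001,0.0205,0,0.006,0.014],[0.28,0.043,0.001,0.0205,0,0.006,0.014]],
])

```text
time_s: 15.95
position: [486.1, -162.6, 4.4]
orientation: [180.0, -0.1, 171.7]
force: [-5.6, 1.5, 17.5]
finger_gap: 27.2
gripper_force: 61.5
```

>>> apply_moves([
  [[0.4,0,0,0,0,0,0],[0.6,0,0,0,0,0,0],[0.8,0,0,0,0,0,0],[0.8,0,0,-0.03,0,0,0],[1.0,0,0,-0.06,0,0,0.0],[1.0,0,0,-0.06,0,0,0.149],[1.0,0,0,-0.06,0,0,0.298],[1.0,0,0,-0.06,0,0,0.447]],
])

```text
time_s: 16.75
position: [485.9, -162.5, 62.5]
orientation: [-180.0, -0.2, 145.7]
force: [-0.6, -0.0, 0.8]
finger_gap: 85.7
gripper_force: 0.0
```

>>> apply_moves([
  [[1.0,0,0,0,0,0,0.149],[1.0,0,0,0,0,0,0.298],[1.0,0,0,0,0,0,0.447],[1.0,0,0,0,0,0,0.596],[1.0,0,0,0,0,0,0.745],[1.0,0,0,0,0,0,0.894],[1.0,0,0,0,0,0,1.043],[1.0,0,0,0,0,0,1.123]],
])

```text
time_s: 17.55
position: [485.7, -162.4, 62.0]
orientation: [-179.8, -0.0, 81.5]
force: [-0.4, -0.6, -0.0]
finger_gap: 85.6
gripper_force: 0.0
```

```bash
python3 - <<'E'
from h import *
s=cams.get_image("scene");cv2.imwrite("pics/s6.png",s)
for lo,hi in(((18,60,150),(34,112,255)),((16,40,180),(34,112,255))):
    print(blob(s,(250,215,335,275),lo,hi,"scene",31))
E
python3 go.py 488 -163 -4 81.7
```

```text
[ 485.5 -162.6   69.6   30.3   -6.4  483.1 -161.2]
[ 483.  -159.9   66.7   29.6   -6.2  481.2 -158.7]
t 17.6 pos [ 485.7 -162.4   62. ] [-179.8   -0.    81.4] j [-18.  22. -12.  57.   0.  80.] gap 85.49598635849057
[-0.0003, 0.0026, 0.066] [-0.004, -0.001, -0.004]
```

>>> apply_moves([
  [[1.0,0,0,0.03,0,0,0],[1.0,0,0,0.055,0,0,0],[1.0,0,0,0.066,0,0,0],[1.0,0,0,0.067,0,0,0],[1.0,0,0,0.067,0,0,0],[1.0,0,0,0.067,0,0,0]],
])

```text
time_s: 18.2
position: [486.6, -162.7, -3.3]
orientation: [-179.9, -0.0, 81.8]
force: [0.7, 0.3, -0.5]
finger_gap: 85.4
gripper_force: 0.0
```

>>> apply_moves([
  [[0.85,0,0,0,0,0,0],[0.75,0,0,0,0,0,0],[0.7,0,0,0,0,0,0],[0.65,0,0,0,0,0,0],[0.6,0,0,0,0,0,0],[0.6,0,0,0,0,0,0]],
])

```text
time_s: 18.8
position: [486.1, -162.6, -2.9]
orientation: [-179.9, -0.0, 81.8]
force: [-1.7, 0.7, 6.3]
finger_gap: 61.8
gripper_force: 64.2
```

>>> apply_moves([
  [[0.6,0,0,-0.003,0,0,0],[0.6,0,0,-0.008,0,0,0],[0.6,0,0,-0.012,0,0,0]],
])

```text
time_s: 19.1
position: [485.5, -162.4, 8.0]
orientation: [-179.8, -0.0, 81.7]
force: [0.5, 0.2, -1.5]
finger_gap: 61.6
gripper_force: 65.3
```

```bash
python3 go.py 531.8 202 200 81.7
```

```text
t 19.1 pos [ 485.5 -162.4    8. ] [-179.8   -0.    81.7] j [-19.  25. -15.  49.   0.  80.] gap 61.62215255048308
[0.3674, -0.007, -0.1917] [-0.003, -0.001, 0.001]
```

Held firmly this time: gap 61.6 mm, 65 N. I'll lift and carry it to the channel.

>>> apply_moves([
  [[0.6,0,0,-0.02,0,0,0],[0.6,0,0,-0.05,0,0,0],[0.6,0,0,-0.085,0,0,0],[0.6,0,0,-0.125,0,0,0],[0.6,0,0,-0.165,0,0,0],[0.6,0,0,-0.192,0,0,0],[0.6,0,0,-0.192,0,0,0]],
])

```text
time_s: 19.8
position: [488.8, -163.5, 204.7]
orientation: [179.6, 0.1, 81.8]
force: [0.3, -0.3, 0.2]
finger_gap: 61.6
gripper_force: 65.5
```

>>> apply_moves([
  [[0.6,0.03,0,0,0,0,0],[0.6,0.07,-0.001,0,0,0,0],[0.6,0.115,-0.002,0,0,0,0],[0.6,0.165,-0.003,0,0,0,0],[0.6,0.215,-0.004,0,0,0,0],[0.6,0.265,-0.005,0,0,0,0],[0.6,0.31,-0.006,0,0,0,0],[0.6,0.345,-0.007,0,0,0,0]],
])

```text
time_s: 20.6
position: [527.8, 182.5, 198.6]
orientation: [-179.7, -0.0, 81.9]
force: [0.8, -1.0, -0.6]
finger_gap: 61.8
gripper_force: 65.5
```

>>> apply_moves([
  [[0.6,0.015,0,0,0,0,0],[0.6,0.022,0,0,0,0,0],[0.6,0.022,0,0,0,0,0],[0.6,0.022,0,0.03,0,0,0],[0.6,0.022,0,0.06,0,0,0],[0.6,0.022,0,0.09,0,0,0],[0.6,0.022,0,0.1,0,0,0],[0.6,0.022,0,0.1,0,0,0]],
])

```text
time_s: 21.4
position: [530.2, 199.7, 98.4]
orientation: [-179.6, 0.1, 81.6]
force: [-1.1, -0.4, -1.0]
finger_gap: 61.7
gripper_force: 65.5
```

```bash
python3 go.py 531.6 200.4 65 81.7
python3 - <<'E'
from h import *
st=readout.state();print(st["finger_gap"],st["gripper_force"])
s=cams.get_image("scene");cv2.imwrite("pics/s7.png",s)
z=st["position"][2]
m=cv2.inRange(cv2.cvtColor(s,cv2.COLOR_BGR2HSV),(16,40,80),(36,130,255))
for r in range(140,190,2): print(r,"".join(".#"[int(v>0)] for v in m[r,335:395]))
E
```

```text
t 21.4 pos [530.2 199.7  98.4] [-1.796e+02  1.000e-01  8.160e+01] j [ 21.  25.   0.  65.   0. 119.] gap 61.73695984908988
[0.001, 0.0016, 0.0334] [-0.007, 0.002, -0.001]
61.73695984908988 65.45856714248657
140 ............................................................
142 ............................................................
144 ............................................................
146 ............................................................
148 .........................##.................................
150 ........................#######.............................
152 ......................############..........................
154 ......................##############........................
156 ......................################......................
158 .......................###############......................
160 .........................#############......................
162 ...........................#############....................
164 ...............................########.....................
166 ..................................###..#....................
168 ............................................................
170 ..................#.........................................
172 ............................................................
174 ............................................................
176 ............................................................
178 ............................................................
180 ......#.....................................................
182 ............................................................
184 ............................................................
186 ............................................................
188 ............................................................
```

The mask shows the block still in the gripper, level above the channel. I'll lower it in.

>>> apply_moves([
  [[0.6,0.001,0.001,0.02,-0.007,0,0],[0.6,0.001,0.001,0.03,-0.007,0,0],[0.6,0.001,0.001,0.035,-0.007,0,0],[0.6,0.001,0.001,0.035,-0.007,0,0]],
])

```text
time_s: 21.85
position: [532.4, 202.4, 65.0]
orientation: [179.8, -0.0, 81.7]
force: [-0.7, -0.2, -1.2]
finger_gap: 61.4
gripper_force: 65.5
```

```bash
python3 go.py 531.7 200.8 7 81.7
```

```text
t 21.85 pos [532.4 202.4  65. ] [179.8  -0.   81.7] j [ 21.  27.  -3.  60.  -0. 119.] gap 61.399809274188556
[-0.0018, -0.0007, 0.058] [0.003, -0.001, 0.001]
```

>>> apply_moves([
  [[0.6,-0.001,-0.001,0.015,0.003,0,0],[0.6,-0.001,-0.001,0.03,0.003,0,0],[0.6,-0.001,-0.001,0.042,0.003,0,0],[0.6,-0.001,-0.001,0.05,0.003,0,0],[0.6,-0.001,-0.001,0.055,0.003,0,0],[0.6,-0.001,-0.001,0.057,0.003,0,0],[0.6,-0.001,-0.001,0.057,0.003,0,0]],
])

```text
time_s: 22.55
position: [531.7, 201.9, 7.9]
orientation: [180.0, -0.0, 81.8]
force: [-0.0, 0.2, -1.1]
finger_gap: 61.4
gripper_force: 65.5
```

>>> apply_moves([
  [[0.6,0,0,0.0015,0,0,0],[0.6,0,0,0.0015,0,0,0],[0.7,0,0,0.0015,0,0,0],[0.85,0,0,0.0015,0,0,0],[1.0,0,0,0.0015,0,0,0],[1.0,0,0,0.0015,0,0,0],[1.0,0,0,0.0015,0,0,0]],
])

```text
time_s: 23.25
position: [531.7, 201.8, 6.5]
orientation: [179.9, -0.0, 81.8]
force: [-0.5, -0.9, -0.2]
finger_gap: 85.1
gripper_force: 0.0
```

>>> apply_moves([
  [[1.0,0,0,-0.03,0,0,0],[1.0,0,0,-0.07,0,0,0],[1.0,0,0,-0.11,0,0,0],[0.6,0,0,-0.15,0,0,0],[0.6,0,0,-0.18,0,0,0],[0.6,0,0,-0.18,0,0,0]],
])

```text
time_s: 23.85
position: [534.5, 202.8, 192.1]
orientation: [179.4, -0.3, 81.7]
force: [0.4, 0.2, 0.3]
finger_gap: 51.5
gripper_force: 0.0
```

```bash
python3 - <<'E'
from h import *
s=cams.get_image("scene");cv2.imwrite("pics/s8.png",s)
print(blob(s,(340,150,395,210),(16,40,80),(36,130,255),"scene",40))
m=cv2.inRange(cv2.cvtColor(s,cv2.COLOR_BGR2HSV),(16,40,80),(36,130,255))
for r in range(154,206,2): print(r,"".join(".#"[int(v>0)] for v in m[r,335:395]))
E
python3 go.py 528.9 -16.9 180 81.7
```

```text
[534.  200.3  83.1  47.3  -8.6 533.1 200.4]
154 ............................................................
156 ............................................................
158 ............................................................
160 ...........................#................................
162 ............................................................
164 ...................................#........................
166 .......................................#....................
168 ........................######..............................
170 .......................###########..........................
172 .....................#################......................
174 ......................###################...................
176 ........................##################..................
178 ..........#.................#############...................
180 ................................########....................
182 ...................................####.....................
184 ............................................................
186 ............................................................
188 ............................................................
190 ............................................................
192 ............................................................
194 ............................................................
196 .....................................#......................
198 ............................................................
200 ............................................................
202 ............................................................
204 ............................................................
t 23.9 pos [533.1 202.3 189.2] [179.6  -0.2  81.7] j [ 21.  22.   9.  76.   0. 119.] gap 50.93797902214496
[-0.2176, 0.0272, 0.0086] [0.006, -0.004, 0.001]
```

The block lies in the channel at about (531.5, 201), 8° off world x and in line with the channel. On to the knob.

>>> apply_moves([
  [[0.6,-0.04,0.005,0,0,0,0],[0.6,-0.09,0.011,0,0,0,0],[0.6,-0.14,0.018,0,0,0,0],[0.6,-0.18,0.023,0,0,0,0],[0.6,-0.218,0.027,0,0.003,0,0],[0.6,-0.218,0.027,0,0.003,0,0],[0.6,-0.218,0.027,0.02,0.003,0,0],[0.6,-0.218,0.027,0.02,0.003,0,0]],
])

```text
time_s: 24.7
position: [524.2, -17.7, 162.7]
orientation: [-179.5, -0.0, 81.7]
force: [0.3, -0.1, -0.1]
finger_gap: 51.0
gripper_force: 0.0
```

```bash
python3 go.py 529 -17 100 81.7
```

```text
t 24.7 pos [524.2 -17.7 162.7] [-179.5   -0.    81.7] j [-2. 18. -0. 72.  0. 96.] gap 51.0216039884757
[0.0013, 0.0052, 0.0627] [-0.009, -0.0, 0.0]
```

>>> apply_moves([
  [[0.6,0.001,0.003,0.0,-0.004,0,0],[0.6,0.001,0.003,0.0,-0.004,0,0],[0.6,0.001,0.003,0.02,-0.004,0,0],[0.6,0.001,0.003,0.04,-0.004,0,0],[0.6,0.001,0.003,0.06,-0.004,0,0],[0.6,0.001,0.003,0.06,-0.004,0,0],[0.6,0.001,0.003,0.06,-0.004,0,0]],
])

```text
time_s: 25.4
position: [530.1, -16.9, 106.8]
orientation: [179.9, -0.0, 81.8]
force: [0.3, 0.5, -0.1]
finger_gap: 51.1
gripper_force: 0.0
```

>>> apply_moves([
  [[0.35,0,0,0.0,0,0,0],[0.25,0,0,0.0,0,0,0],[0.18,0,0,0.0,0,0,0],[0.18,0,0,0.0,0,0,0],[0.18,0,0,0.0,0,0,0]],
])

```text
time_s: 25.9
position: [531.4, -17.3, 108.5]
orientation: [179.7, -0.1, 81.7]
force: [-0.2, 0.1, 6.4]
finger_gap: 15.2
gripper_force: 3.1
```

```bash
python3 go.py 529 -17 100 81.7;python3 - <<'E'
from h import *
s=cams.get_image("scene");cv2.imwrite("pics/s9.png",s)
c=C["scene"];M=R.from_euler("xyz",c["rotation"],degrees=True).as_matrix()
print(ray("scene",[[0,0]],0)[:0])
h=cv2.cvtColor(s,cv2.COLOR_BGR2HSV);r=cv2.inRange(h,(0,150,60),(8,255,255))
for y in range(165,230,2): print(y,"".join("#" if r[y,x] else ("k" if h[y,x,2]<55 else ".") for x in range(300,365)))
E
```

```text
t 25.9 pos [531.4 -17.3 108.5] [ 1.797e+02 -1.000e-01  8.170e+01] j [-2. 21. -6. 63.  0. 96.] gap 15.205671038343752
[-0.0, -0.0025, 0.0085] [0.006, -0.001, 0.001]
[]
165 ...................kkkkkkkkkkkkkkkkkkkkkkkkk.....................
167 ................kkkkkkkkkkkkkkkkkkkkkkkkkkkk.....................
169 .................kkkkkkkkkkkkkkkkkkkkkkkkkk......................
171 ..................kkkkkkkkkkkkkkkkkkkkkkkkkk.....................
173 ...................kkk...kkkkkkkkkkkkkkkkkkk.....................
175 ....................k.....kkkkkkkkkkkkkkkkkk.....................
177 .........................kkkkkkkkkkkkkkkkkkk.....................
179 ......................kkkkkkkkkkkkkkkkkkk....k...................
181 .........................kkkkkkkkkkkkkkk.....kkk..kk.............
183 ...........................kkkkkkkkkkkkk....kkkk.................
185 .....................#####..kkkkkkkkkkkk...kkk...................
187 ..................#########..kkkkkkkkkkkkkkk.....................
189 .................##########..kkkkkkkkkkkkk.##....................
191 ................###
[... 676 characters left out ...]

211 .......................kkkkkkkkkkkkk.k.k.........................
213 ...........................kkkkkkk.kk............................
215 ..............................kkkkkk.............................
217 .................................................................
219 .................................................................
221 .................................................................
223 .................................................................
225 .................................................................
227 .................................................................
229 .................................................................
```

The fingers slipped off the knob's top because they were too high. I'll reopen, go deeper and grip again.

>>> apply_moves([
  [[0.4,0,0,-0.02,0,0,0],[0.6,0,0,-0.04,0,0,0],[0.6,0,-0.002,-0.04,0,0,0],[0.6,0,-0.002,-0.02,0,0,0],[0.6,0,-0.002,0.0,0,0,0],[0.6,0,-0.002,0.01,0,0,0],[0.6,0,-0.002,0.0115,0,0,0],[0.6,0,-0.002,0.0115,0,0,0]],
])

```text
time_s: 26.75
position: [527.8, -17.0, 94.7]
orientation: [179.9, -0.0, 81.7]
force: [0.6, -0.0, -0.2]
finger_gap: 51.0
gripper_force: 0.0
```

```bash
python3 go.py 529 -17 95 81.7
```

```text
t 26.75 pos [527.8 -17.   94.7] [179.9  -0.   81.7] j [-2. 21. -7. 62.  0. 96.] gap 51.02056535472338
[0.0002, 0.0012, -0.0003] [0.001, -0.001, 0.001]
```

>>> apply_moves([
  [[0.4,0,0,0.0,0,0,0],[0.25,0,0,0.0,0,0,0],[0.2,0,0,0.0,0,0,0],[0.18,0,0,0.0,0,0,0],[0.18,0,0,0.0,0,0,0],[0.18,0,0,0.0,0,0,0]],
])

```text
time_s: 27.35
position: [529.8, -17.5, 96.2]
orientation: [179.6, -0.0, 81.7]
force: [3.6, -1.8, 5.7]
finger_gap: 19.0
gripper_force: 58.9
```

```bash
cat > arc.py <<'E'
# rows for turning: python3 arc.py axis_x axis_y radius da1 da2 ... (cumulative deg clockwise), relative to measured knob angle
import sys,numpy as np
from scipy.spatial.transform import Rotation as R
from rig import readout
ax,ay,r=map(float,sys.argv[1:4]);st=readout.state();p=np.array(st["position"])
T=R.from_euler("xyz",st["orientation"],degrees=True)
th=np.arctan2(p[1]-ay,p[0]-ax)
print("t",st["time_s"],"pos",p.round(1),"F",np.round(st["force"],1),"gap",round(st["finger_gap"],1),"rad",round(np.hypot(p[0]-ax,p[1]-ay),1),"ang",round(np.degrees(th),1))
p0=np.array([ax+r*np.cos(th),ay+r*np.sin(th),95.]) if len(sys.argv)>3 else p
for d in map(float,sys.argv[4:]):
    q=np.array([ax+r*np.cos(th-np.radians(d)),ay+r*np.sin(th-np.radians(d)),95.])
    v=T.inv().apply(q-p)/1000;print([0.18,*v.round(4).tolist()[:2],0,0,0,0],end=",")
print()
E
python3 arc.py 504.5 17.5 42 5 15 28 42 56 70 84 98
```

```text
t 27.35 pos [529.8 -17.5  96.2] F [ 3.6 -1.8  5.7] gap 19.0 rad 43.2 ang -54.1
[0.18, -0.0015, -0.0036, 0, 0, 0, 0],[0.18, -0.0056, -0.0097, 0, 0, 0, 0],[0.18, -0.0093, -0.0185, 0, 0, 0, 0],[0.18, -0.0109, -0.0286, 0, 0, 0, 0],[0.18, -0.0101, -0.0388, 0, 0, 0, 0],[0.18, -0.0068, -0.0484, 0, 0, 0, 0],[0.18, -0.0012, -0.057, 0, 0, 0, 0],[0.18, 0.0063, -0.064, 0, 0, 0, 0],
```

The knob is gripped with 59 N. Now I'll crank clockwise.

>>> apply_moves([
  [[0.18,-0.0015,-0.0036,0,0,0,0],[0.18,-0.0056,-0.0097,0,0,0,0],[0.18,-0.0093,-0.0185,0,0,0,0],[0.18,-0.0109,-0.0286,0,0,0,0],[0.18,-0.0101,-0.0388,0,0,0,0],[0.18,-0.0068,-0.0484,0,0,0,0],[0.18,-0.0012,-0.057,0,0,0,0],[0.18,0.0063,-0.064,0,0,0,0]],
])

```text
time_s: 28.15
position: [466.2, -2.2, 96.2]
orientation: [179.7, -0.0, 81.7]
force: [2.7, -0.4, 6.8]
finger_gap: 19.2
gripper_force: 59.4
```

```bash
python3 arc.py 504.5 17.5 42 15 30 45 60 75 90 105 120
```

```text
t 28.15 pos [466.2  -2.2  96.2] F [ 2.7 -0.4  6.8] gap 19.2 rad 43.1 ang -152.8
[0.18, 0.0103, -0.0043, 0, 0, 0, 0],[0.18, 0.021, -0.0067, 0, 0, 0, 0],[0.18, 0.0319, -0.0064, 0, 0, 0, 0],[0.18, 0.0424, -0.0032, 0, 0, 0, 0],[0.18, 0.0517, 0.0027, 0, 0, 0, 0],[0.18, 0.0592, 0.0107, 0, 0, 0, 0],[0.18, 0.0643, 0.0204, 0, 0, 0, 0],[0.18, 0.0668, 0.031, 0, 0, 0, 0],
```

Forces are tiny, so the wheel is following. Next arc.

>>> apply_moves([
  [[0.18,0.0103,-0.0043,0,0,0,0],[0.18,0.021,-0.0067,0,0,0,0],[0.18,0.0319,-0.0064,0,0,0,0],[0.18,0.0424,-0.0032,0,0,0,0],[0.18,0.0517,0.0027,0,0,0,0],[0.18,0.0592,0.0107,0,0,0,0],[0.18,0.0643,0.0204,0,0,0,0],[0.18,0.0668,0.031,0,0,0,0]],
])

```text
time_s: 28.95
position: [505.8, 57.9, 96.1]
orientation: [179.8, 0.2, 81.7]
force: [-2.7, -9.0, 12.3]
finger_gap: 18.8
gripper_force: 59.8
```

```bash
python3 arc.py 504.5 17.5 42 15 30 45 60 75 90 105 120;python3 - <<'E'
from h import *
s=cams.get_image("scene");cv2.imwrite("pics/s10.png",s)
print(blob(s,(340,150,395,210),(16,40,80),(36,130,255),"scene",40))
h=cv2.cvtColor(s,cv2.COLOR_BGR2HSV);r=cv2.inRange(h,(0,150,60),(8,255,255))
for y in range(179,220,2): print(y,"".join("#" if r[y,x] else ("k" if h[y,x,2]<55 else ".") for x in range(300,365)))
E
```

```text
t 28.95 pos [505.8  57.9  96.1] F [-2.7 -9.  12.3] gap 18.8 rad 40.4 ang 88.1
[0.18, 0.0013, 0.0108, 0, 0, 0, 0],[0.18, -0.0017, 0.0213, 0, 0, 0, 0],[0.18, -0.0074, 0.0307, 0, 0, 0, 0],[0.18, -0.0153, 0.0383, 0, 0, 0, 0],[0.18, -0.0249, 0.0436, 0, 0, 0, 0],[0.18, -0.0355, 0.0462, 0, 0, 0, 0],[0.18, -0.0465, 0.046, 0, 0, 0, 0],[0.18, -0.057, 0.043, 0, 0, 0, 0],
[532.6 204.2  77.   39.2  -7.1 532.5 204.1]
179 ....................................kkk..kkk.....................
181 .....................................kk..........................
183 ...........................##########kkkk........................
185 ....................#################kkkk........................
187 ..................##################..kk..#......................
189 .................##############..####....####....................
191 ................##############.....#####.######..................
193 ...............###############....##############.................
195 ...............#################################.................
197 ................###############################..................
199 ................###############################..................
201 ...................###########################...................
203 ....................########################.....................
205 .....................######################......................
207 ....................kkk...#############..kkk.....................
209 .....................kkkkkkkk.kk...kkkkkkkk......................
211 ........................kkkk.kkkk..kkkk..........................
213 ............................kkkkkk.k.k...........................
215 ..............................kkkk...............................
217 .................................................................
219 .................................................................
```

>>> apply_moves([
  [[0.18,0.0005,0.0108,0,0,0,0],[0.18,-0.0025,0.0213,0,0,0,0],[0.18,-0.008,0.0307,0,0,0,0],[0.18,-0.016,0.0383,0,0,0,0],[0.18,-0.0255,0.0436,0,0,0,0],[0.18,-0.036,0.0462,0,0,0,0],[0.18,-0.047,0.046,0,0,0,0],[0.18,-0.0575,0.043,0,0,0,0]],
])

```text
time_s: 29.8
position: [542.1, -2.3, 96.2]
orientation: [179.6, -0.2, 81.8]
force: [2.9, 2.0, 4.9]
finger_gap: 19.2
gripper_force: 59.5
```

```bash
python3 arc.py 504.7 17.1 42 15 30 45 60 75 90 105 120
```

```text
t 29.8 pos [542.1  -2.3  96.2] F [2.9 2.  4.9] gap 19.2 rad 42.2 ang -27.4
[0.18, -0.0098, -0.0051, 0, 0, 0, 0],[0.18, -0.0179, -0.0124, 0, 0, 0, 0],[0.18, -0.024, -0.0215, 0, 0, 0, 0],[0.18, -0.0274, -0.0319, 0, 0, 0, 0],[0.18, -0.0281, -0.0429, 0, 0, 0, 0],[0.18, -0.0258, -0.0536, 0, 0, 0, 0],[0.18, -0.0209, -0.0634, 0, 0, 0, 0],[0.18, -0.0136, -0.0716, 0, 0, 0, 0],
```

>>> apply_moves([
  [[0.18,-0.0098,-0.0051,0,0,0,0],[0.18,-0.0179,-0.0124,0,0,0,0],[0.18,-0.024,-0.0215,0,0,0,0],[0.18,-0.0274,-0.0319,0,0,0,0],[0.18,-0.0281,-0.0429,0,0,0,0],[0.18,-0.0258,-0.0536,0,0,0,0],[0.18,-0.0209,-0.0634,0,0,0,0]],
])

```text
time_s: 30.5
position: [475.4, -15.0, 96.2]
orientation: [179.7, -0.1, 81.7]
force: [4.0, 1.3, 6.6]
finger_gap: 19.3
gripper_force: 59.7
```

```bash
python3 arc.py 504.7 17.1 42 12 24 36 48 60 72 84
python3 - <<'E'
from h import *
s=cams.get_image("scene");cv2.imwrite("pics/s11.png",s)
for n in ("s8","s10","s11"):
    h=cv2.cvtColor(cv2.imread(f"pics/{n}.png"),cv2.COLOR_BGR2HSV);m=cv2.inRange(h,(16,40,80),(36,130,255));print(n)
    for y in range(164,184,2): print(y,"".join(".#"[int(v>0)] for v in m[y,350:382]))
E
```

```text
t 30.5 pos [475.4 -15.   96.2] F [4.  1.3 6.6] gap 19.3 rad 43.4 ang -132.4
[0.18, 0.0068, -0.0059, 0, 0, 0, 0],[0.18, 0.0138, -0.0113, 0, 0, 0, 0],[0.18, 0.0217, -0.0151, 0, 0, 0, 0],[0.18, 0.0302, -0.0172, 0, 0, 0, 0],[0.18, 0.039, -0.0175, 0, 0, 0, 0],[0.18, 0.0476, -0.016, 0, 0, 0, 0],[0.18, 0.0558, -0.0127, 0, 0, 0, 0],
s8
164 ....................#...........
166 ........................#.......
168 .........######.................
170 ........###########.............
172 ......#################.........
174 .......###################......
176 .........##################.....
178 .............#############......
180 .................########.......
182 ....................####........
s10
164 ................................
166 ................................
168 ..........#####.................
170 ........##########..............
172 .......###############..........
174 .........#################......
176 .............##############.....
178 ................##########......
180 ....................####........
182 ................................
s11
164 ....................#...........
166 ...........##...................
168 ..........#######...............
170 .........############...........
172 ..........##############........
174 .............##############.....
176 .................##########.....
178 ....................#######.....
180 ................................
182 ................................
```

>>> apply_moves([
  [[0.18,0.0068,-0.0059,0,0,0,0],[0.18,0.0138,-0.0113,0,0,0,0],[0.18,0.0217,-0.0151,0,0,0,0],[0.18,0.0302,-0.0172,0,0,0,0],[0.18,0.039,-0.0175,0,0,0,0],[0.18,0.0476,-0.016,0,0,0,0]],
])

```text
time_s: 31.15
position: [466.4, 34.3, 96.2]
orientation: [179.7, 0.0, 81.7]
force: [3.5, -4.1, 7.4]
finger_gap: 19.0
gripper_force: 59.9
```

```bash
python3 arc.py 504.7 17.1 42 10 20 30 40 50 60
```

```text
t 31.15 pos [466.4  34.3  96.2] F [ 3.5 -4.1  7.4] gap 19.0 rad 41.9 ang 155.9
[0.18, 0.0069, 0.0025, 0, 0, 0, 0],[0.18, 0.0131, 0.0063, 0, 0, 0, 0],[0.18, 0.0187, 0.0111, 0, 0, 0, 0],[0.18, 0.0233, 0.0168, 0, 0, 0, 0],[0.18, 0.0269, 0.0232, 0, 0, 0, 0],[0.18, 0.0293, 0.0301, 0, 0, 0, 0],
```

>>> apply_moves([
  [[0.18,0.0069,0.0025,0,0,0,0],[0.18,0.0131,0.0063,0,0,0,0],[0.18,0.0187,0.0111,0,0,0,0],[0.18,0.0233,0.0168,0,0,0,0],[0.18,0.0269,0.0232,0,0,0,0]],
])

```text
time_s: 31.65
position: [492.7, 56.3, 96.1]
orientation: [179.8, 0.2, 81.7]
force: [-1.0, -7.2, 11.0]
finger_gap: 18.8
gripper_force: 60.1
```

```bash
python3 arc.py 504.7 17.1 42 10 20 30 40 50 60
```

```text
t 31.65 pos [492.7  56.3  96.1] F [-1.  -7.2 11. ] gap 18.8 rad 41.0 ang 107.1
[0.18, 0.0035, 0.0064, 0, 0, 0, 0],[0.18, 0.0048, 0.0136, 0, 0, 0, 0],[0.18, 0.0048, 0.0209, 0, 0, 0, 0],[0.18, 0.0036, 0.0282, 0, 0, 0, 0],[0.18, 0.0012, 0.0351, 0, 0, 0, 0],[0.18, -0.0024, 0.0414, 0, 0, 0, 0],
```

>>> apply_moves([
  [[0.18,0.0027,0.0064,0,0,0,0],[0.18,0.004,0.0136,0,0,0,0],[0.18,0.004,0.0209,0,0,0,0],[0.18,0.0028,0.0282,0,0,0,0]],
])

```text
time_s: 32.05
position: [519.3, 55.1, 96.1]
orientation: [180.0, 0.2, 81.7]
force: [-3.3, -6.1, 13.4]
finger_gap: 19.1
gripper_force: 60.3
```

```bash
python3 arc.py 504.7 16.8 42 10 20 30 40 50 60
```

```text
t 32.05 pos [519.3  55.1  96.1] F [-3.3 -6.1 13.4] gap 19.1 rad 41.0 ang 69.1
[0.18, -0.0012, 0.0072, 0, 0, 0, 0],[0.18, -0.0046, 0.0137, 0, 0, 0, 0],[0.18, -0.0091, 0.0195, 0, 0, 0, 0],[0.18, -0.0145, 0.0244, 0, 0, 0, 0],[0.18, -0.0207, 0.0283, 0, 0, 0, 0],[0.18, -0.0274, 0.0311, 0, 0, 0, 0],
```

>>> apply_moves([
  [[0.18,-0.0012,0.0072,0,0,0,0],[0.18,-0.0046,0.0137,0,0,0,0],[0.18,-0.0091,0.0195,0,0,0,0],[0.18,-0.0145,0.0244,0,0,0,0]],
])

```text
time_s: 32.45
position: [540.0, 38.1, 96.1]
orientation: [-179.9, 0.0, 81.7]
force: [-7.0, -1.5, 15.5]
finger_gap: 19.0
gripper_force: 60.5
```

```bash
python3 arc.py 504.7 16.8 42 10 20 30 40 50 60;python3 - <<'E'
from h import *
s=cams.get_image("scene");cv2.imwrite("pics/s12.png",s)
h=cv2.cvtColor(s,cv2.COLOR_BGR2HSV);m=cv2.inRange(h,(16,40,80),(36,130,255))
for y in range(160,184,2): print(y,"".join(".#"[int(v>0)] for v in m[y,350:382]))
E
```

```text
t 32.45 pos [540.   38.1  96.1] F [-7.  -1.5 15.5] gap 19.0 rad 41.2 ang 31.1
[0.18, -0.0055, 0.0047, 0, 0, 0, 0],[0.18, -0.0122, 0.0078, 0, 0, 0, 0],[0.18, -0.0193, 0.0096, 0, 0, 0, 0],[0.18, -0.0266, 0.0101, 0, 0, 0, 0],[0.18, -0.0339, 0.0094, 0, 0, 0, 0],[0.18, -0.0409, 0.0075, 0, 0, 0, 0],
160 ................................
162 ................................
164 ................................
166 ...........#####................
168 ..........#########.............
170 ..........#############.........
172 ...........################.....
174 ................############....
176 ....................########....
178 .........................###....
180 ................................
182 ................................
```

>>> apply_moves([
  [[0.18,-0.0055,0.0047,0,0,0,0],[0.18,-0.0122,0.0078,0,0,0,0],[0.18,-0.0193,0.0096,0,0,0,0]],
])

```text
time_s: 32.8
position: [545.4, 24.5, 96.1]
orientation: [-179.6, -0.8, 82.0]
force: [-9.1, 19.4, 15.1]
finger_gap: 18.9
gripper_force: 60.6
```

```bash
python3 arc.py 504.7 16.8 42 8 16 24 32 40 48
```

```text
t 32.8 pos [545.4  24.5  96.1] F [-9.1 19.4 15.1] gap 18.9 rad 41.5 ang 10.7
[0.18, -0.0055, 0.002, 0, 0, 0, 0],[0.18, -0.0113, 0.0027, 0, 0, 0, 0],[0.18, -0.0172, 0.0026, 0, 0, 0, 0],[0.18, -0.023, 0.0016, 0, 0, 0, 0],[0.18, -0.0286, -0.0001, 0, 0, 0, 0],[0.18, -0.0339, -0.0026, 0, 0, 0, 0],
```

The firm stop has been reached, with about 20 N tangential. I'll press slightly and hold, then back off.

>>> apply_moves([
  [[0.18,-0.002,0.0003,0,0,0,0],[0.18,-0.002,0.0003,0,0,0,0],[0.18,-0.002,0.0003,0,0,0,0]],
])

```text
time_s: 33.1
position: [545.6, 23.7, 96.1]
orientation: [-179.7, -0.8, 82.0]
force: [-8.7, 16.9, 15.3]
finger_gap: 19.2
gripper_force: 60.6
```

```bash
python3 arc.py 504.7 16.8 41.5 -13 -26 -39 -52 -65 -78 -90 -99
```

```text
t 33.1 pos [545.6  23.7  96.1] F [-8.7 16.9 15.3] gap 19.2 rad 41.5 ang 9.6
[0.18, 0.0086, -0.0038, 0, 0, 0, 0],[0.18, 0.0161, -0.0095, 0, 0, 0, 0],[0.18, 0.0221, -0.0167, 0, 0, 0, 0],[0.18, 0.0263, -0.0251, 0, 0, 0, 0],[0.18, 0.0286, -0.0342, 0, 0, 0, 0],[0.18, 0.0288, -0.0436, 0, 0, 0, 0],[0.18, 0.027, -0.0521, 0, 0, 0, 0],[0.18, 0.0246, -0.0581, 0, 0, 0, 0],
```

>>> apply_moves([
  [[0.18,-0.003,0,0,0,0,0],[0.18,-0.006,0,0,0,0,0],[0.18,-0.006,0,0,0,0,0],[0.18,-0.006,0,0,0,0,0]],
])

```text
time_s: 33.5
position: [546.1, 20.1, 96.1]
orientation: [-179.8, -1.1, 82.1]
force: [-5.8, 21.6, 12.1]
finger_gap: 19.4
gripper_force: 60.3
```

```bash
python3 arc.py 504.7 16.8 41.5 -13 -26 -39 -52 -65 -78 -90 -99
```

```text
t 33.5 pos [546.1  20.1  96.1] F [-5.8 21.6 12.1] gap 19.4 rad 41.5 ang 4.6
[0.18, 0.0089, -0.0031, 0, 0, 0, 0],[0.18, 0.0168, -0.008, 0, 0, 0, 0],[0.18, 0.0235, -0.0147, 0, 0, 0, 0],[0.18, 0.0285, -0.0227, 0, 0, 0, 0],[0.18, 0.0315, -0.0315, 0, 0, 0, 0],[0.18, 0.0325, -0.0409, 0, 0, 0, 0],[0.18, 0.0315, -0.0495, 0, 0, 0, 0],[0.18, 0.0296, -0.0557, 0, 0, 0, 0],
```

>>> apply_moves([
  [[0.18,0.0089,-0.0031,0,0,0,0],[0.18,0.0168,-0.008,0,0,0,0],[0.18,0.0235,-0.0147,0,0,0,0],[0.18,0.0285,-0.0227,0,0,0,0],[0.18,0.0315,-0.0315,0,0,0,0]],
])

```text
time_s: 34.0
position: [526.6, 50.8, 96.3]
orientation: [179.4, -0.6, 81.9]
force: [11.2, 11.4, -0.2]
finger_gap: 19.1
gripper_force: 59.0
```

```bash
python3 arc.py 504.7 16.8 41.5 -10 -20 -30 -40 -50
```

```text
t 34.0 pos [526.6  50.8  96.3] F [11.2 11.4 -0.2] gap 19.1 rad 40.4 ang 57.2
[0.18, 0.0034, -0.0064, 0, 0, 0, 0],[0.18, 0.0046, -0.0135, 0, 0, 0, 0],[0.18, 0.0046, -0.0208, 0, 0, 0, 0],[0.18, 0.0033, -0.0279, 0, 0, 0, 0],[0.18, 0.0007, -0.0347, 0, 0, 0, 0],
```

>>> apply_moves([
  [[0.18,0.0055,-0.0064,0,0,0,0],[0.18,0.0076,-0.0135,0,0,0,0],[0.18,0.0076,-0.0208,0,0,0,0],[0.18,0.0063,-0.0279,0,0,0,0],[0.18,0.0053,-0.031,0,0,0,0],[0.18,0.0053,-0.031,0,0,0,0]],
])

```text
time_s: 34.6
position: [491.7, 55.8, 96.2]
orientation: [179.8, -0.0, 81.8]
force: [-0.7, -1.9, 10.2]
finger_gap: 19.1
gripper_force: 60.1
```

```bash
python3 arc.py 504.7 16.8 41.5 -5
```

```text
t 34.6 pos [491.7  55.8  96.2] F [-0.7 -1.9 10.2] gap 19.1 rad 41.1 ang 108.4
[0.18, -0.0014, -0.0033, 0, 0, 0, 0],
```

The wheel is at 108°, about 80° back from first contact, which gives around 3 mm of clearance. I'll let go and rise.

>>> apply_moves([
  [[0.3,0,0,0,0,0,0],[0.45,0,0,0,0,0,0],[0.55,0,0,0,0,0,0],[0.55,0,0,-0.03,0,0,0],[0.55,0,0,-0.07,0,0,0],[0.55,0,0,-0.11,0,0,0],[0.55,-0.05,0,-0.12,0,0,0],[0.55,-0.1,0,-0.12,0,0,0]],
])

```text
time_s: 35.4
position: [478.7, -42.0, 216.7]
orientation: [179.7, -0.1, 82.0]
force: [0.3, -0.5, -0.1]
finger_gap: 47.0
gripper_force: 0.0
```

>>> apply_moves([
  [[0.55,-0.05,0,0,0,0,0],[0.55,-0.1,0,0,0,0,0],[0.55,-0.15,0,0,0,0,0],[0.55,-0.15,0,0,0,0,0]],
])

```text
time_s: 35.8
position: [454.1, -195.8, 213.7]
orientation: [180.0, 0.0, 81.3]
force: [0.6, 0.8, -1.5]
finger_gap: 46.9
gripper_force: 0.0
```

Run:
```python
from h import *
s=cams.get_image("scene");t=cams.get_image("top");cv2.imwrite("pics/s13.png",s);cv2.imwrite("pics/t13.png",t)
print("knob",blob(t,(285,165,336,225),(0,0,0),(180,255,50),"top",132))
print("maple top view",blob(t,(240,170,285,222),(16,45,100),(36,200,255),"top",40),"scene",blob(s,(340,150,395,210),(16,40,80),(36,130,255),"scene",40))
c=C["top"];M=R.from_euler("xyz",c["rotation"],degrees=True).as_matrix()
def px(p):
    q=M.T@(np.array(p)-c["origin"]);return cv2.projectPoints(q.reshape(1,3),np.zeros(3),np.zeros(3),np.array(c["camera_matrix"]),np.array(c["dist_coeffs"]))[0].ravel()
a=np.array([531.6,200.4]);d=np.array([.1444,.9895]);e=np.array([d[1],-d[0]])
for y in range(-40,50,2):
    f=lambda xs:np.mean([cv2.getRectSubPix(t,(1,1),tuple(map(float,px([*(a+d*y+e*x),44]))))[0,0] for x in xs],0).round().astype(int).tolist()
    print(y,f((-20,-10,0,10,20)),f((-44,-40,40,44)))
```

```text
knob [488.3  56.4  22.   19.3  -0.7 488.3  56.2]
maple top view [532.5 213.3  69.7  33.5  -8.5 532.8 213.5] scene [535.1 215.2  84.1  35.7  -8.1 534.5 215.5]
-40 [174, 169, 167] [133, 131, 130]
-38 [160, 158, 158] [118, 119, 119]
-36 [137, 140, 142] [103, 106, 107]
-34 [120, 127, 130] [90, 94, 97]
-32 [105, 111, 114] [80, 84, 87]
-30 [84, 89, 92] [72, 76, 80]
-28 [75, 79, 82] [69, 73, 77]
-26 [97, 103, 106] [96, 102, 106]
-24 [128, 136, 140] [123, 130, 136]
-22 [146, 154, 160] [143, 152, 158]
-20 [149, 158, 164] [148, 157, 164]
-18 [150, 159, 165] [149, 159, 165]
-16 [150, 159, 165] [150, 160, 166]
-14 [150, 159, 165] [150, 160, 166]
-12 [149, 159, 165] [150, 159, 166]
-10 [149, 159, 165] [150, 159, 165]
-8 [146, 155, 161] [149, 158, 164]
-6 [135, 146, 152] [148, 155, 159]
-4 [109, 127, 132] [140, 142, 144]
-2 [93, 124, 128] [134, 133, 132]
0 [108, 152, 152] [136, 132, 132]
2 [118, 170, 168] [137, 133, 132]
4 [119, 174, 172] [138, 135, 134]
6 [119, 174, 172] [139, 135, 134]
8 [118, 175, 172] [138, 135, 134]
10 [118, 174, 172] [138, 134, 134]
12 [118, 174, 172] [134, 131, 130]
14 [118, 174, 172] [126, 126, 125]
16 [118, 174, 172] [110, 112, 114]
18 [118, 174, 172] [98, 102, 104]
20 [118, 174, 172] [88, 93, 95]
22 [117, 173, 170] [78, 83, 85]
24 [114, 167, 165] [67, 71, 73]
26 [110, 154, 154] [57, 61, 62]
28 [104, 130, 133] [76, 82, 84]
30 [116, 129, 133] [104, 110, 114]
32 [140, 149, 154] [131, 140, 144]
34 [147, 156, 162] [132, 140, 146]
36 [149, 158, 164] [123, 130, 135]
38 [149, 158, 164] [119, 124, 130]
40 [149, 158, 164] [116, 122, 127]
42 [149, 158, 164] [118, 125, 130]
44 [150, 158, 165] [126, 134, 138]
46 [152, 160, 166] [135, 143, 147]
48 [155, 161, 166] [141, 148, 154]
```

Fence edge about -4.5 mm, block's near side about -1 mm: roughly 3 mm of clearance, as the wheel angle predicts. Handing in.

```bash
python3 -c "
from rig import hand_in;print(hand_in())"
```

```text
the job is handed in; nothing more can be done
None
```

The job is handed in, with no verdict shown: the maple block lies let go in the channel, the wheel was cranked to the firm stop (about 20 N) and backed off to roughly 3 mm clearance, though the first end grip slipped and dropped the block on the mat before I regripped it.

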